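# Load the electric stapler and snap its door shut

## Task

Load the blue staple cassette into the open bay of the beige electric stapler, feed head towards the paper throat, until it sits fully home, then swing the loading door over and press it down until its latch snaps in and it stays shut. Feel your way with the door and press no harder than it takes, for its plastic cracks if leaned on, and leave everything else on the desk where it is.

Things in the scene. Friction and masses are not known exactly. Their poses are not given: they have to be found in the camera images.
- cassette_center (a point): staple cassette, a blue plastic block 84 long (x) x 44 wide (y) x 72 high mm, 0.24 kg, standing upright on the desk; the point is its centre, 36 mm above its underside. Its x axis runs along its length, from the steel feed head (at -x) to the plain end; z is up. Its lowest 6 mm are set in by 3 mm all round. To be gripped across its 44 mm width near the top.
- feed_head (a point): middle of the cassette's bright steel feed head, on its front end face, 42 mm from the centre along the cassette's -x and 26 mm above its underside; in the bay it belongs at the stapler's front (-x) end
- stapler: beige electric stapler, 270 long (x) x 130 wide (y) x 139 mm high with its door shut, screwed to the desk; origin under its middle, on the desk; its front with the paper throat is at -x, its rear at +x, z up. Its flat deck round the bay is 95 mm above the desk (from 70 mm in front to 98 mm behind the origin, 58 mm to either side); the low stapling head in front of it is 80 mm high.
- bay (a point): middle of the floor of the cassette bay, 55 mm above the desk, axes as the stapler's; the bay is an upright well 88 (x) x 48 (y) mm, open at the top, 40 mm deep. A cassette that is home stands on this floor and rises 32 mm above the deck.
- door_hinge (a point): middle of the loading door's hinge line, at the rear of the deck, 97 mm above the desk; the line runs along the stapler's y. Axes as the stapler's. The door is a thin beige plastic cover, open below and at its rear: top plate 127 mm wide, 4 mm thick, its outer face 42 mm above the hinge line when shut, front edge 171 mm from the hinge; front and side walls 48 mm deep.
- door (a joint): angle of the loading door, rad: 0 nominally shut, growing as its front rises and swings to the rear; 1.57 upright, stop at 2.1. A stiff hinge: it stays where it is left. The catch (strike plate and rubber buffer) is screwed in slots, up to 4 mm higher or lower on each stapler: latched the door reads between -0.029 and 0.029, resting on the strike with the tongue out 0.040 or more.
- door_pad (a point): dark press pad in the middle of the door's outer face, 21 mm from the front edge (150 mm from the hinge line); moves with the door. z is the outward normal of the face (up when shut), -x points to the front edge. The plastic of door and stapler cracks if the robot presses with more than 20 N. A grey thumb tab on the front wall, 5 mm proud, releases the tongue when pressed.
- tongue (a joint): travel of the chrome sprung tongue in the door's front, m: 0 out, about 0.0045 passing the strike plate, 0 again when snapped in under it. Pressed at the pad the door takes 4 to 9 N as the tongue rides (from 11 mm up), next to nothing for 3 mm, then a rubber buffer of 7 N/mm; it snaps in at 5 to 9 N on the buffer. Let go sooner it may hang with the tongue pushed back.
- punch: black cast-iron two-hole punch with its handle locked down by a chrome toggle, 190 x 155 x 95 mm, origin under its middle; bystander
- scale: brass letter scale on a wooden foot, 105 x 105 x 152 mm, origin under its middle; bystander
- clip_a: steel bulldog clip, 62 x 60 x 21 mm, lying on the desk, origin under its middle; bystander
- clip_b: second steel bulldog clip, like the first; bystander
- coaster: round cork coaster, 96 mm across, 7 mm thick, origin under its middle; bystander
- carton: small carton of staples, 70 x 110 x 45 mm, origin under its middle; bystander
There are look-alikes about, which are no part of the job. Of the things like the part that bears cassette_center, leave any that is purple; of the rest the smaller one is meant.

How it is judged:
By the outcome, as a careful person would: the job done as asked, in the order asked, and still so for the second after the job is handed in, with the robot touching nothing.
It also fails if it takes over 72 s, if anything falls off the work surface, if the arm or the gripper's body presses on something with over 40 N, if the wrist force passes 120 N, or if a joint passes its speed limit or range.

## Robot

A 6-joint arm with a two-finger parallel gripper is mounted at the origin on the work surface. World frame = base frame: x ahead of the robot, y to its left, z up, the work surface at z = 0. Lengths are in m, angles in rad, forces in N, time in s.
With the tool pointing down it reaches from about 0.35 to 0.775 m from the base axis. Payload 7.3 kg.
Tool frame: the origin (TCP) lies midway between the tips of the shut fingers; the grasp point (between the pads) lies 19 mm behind it; z points along the fingers, y is the direction in which the jaws open and shut (so a half turn about z gives the same grasp; the last joint's range is limited). The gripper opens to 92 mm and grips with 3 to 60 N. Pads are 19 mm wide; open, the fingers measure 130 mm over their backs; the gripper's body (75 mm by 190 mm) begins 47 mm behind the grasp point.
Start: joints at [-1.266, 0.342, 1.524, -0, 1.275, -0.146], TCP at [0.229, -0.473, 0.227] pointing down, gripper open.
Joint ranges: [-2.53, 2.53], [-0.77, 2.02], [0.04, 2.7], [-1, 4.14], [0.28, 2.66], [-3.11, 3.11]. Speed limits (rad/s): [2.57, 2.57, 3.14, 3.14, 3.14, 3.14].

## Interface

Orientations are given as [roll, pitch, yaw] about the fixed x, y, z axes, in that order (R = Rz(yaw) Ry(pitch) Rx(roll)).
In Python, from cell import robot gives the robot as it stands.
- The arm moves only by the shell command python3 -m crank 'ROWS' [FORCE]. ROWS is a JSON object of lists of equal length, an entry for each row: "claw": the opening, from 0 (shut) to 1 (fully open); "delta_pos": the shift along the tool's x, y, z in units of 25 mm (1.0 is 25 mm), a list of three; "roll": the turn about the tool's z in units of 6 degrees (1.0 is 6 degrees). In form: {"claw": [claw, ...], "delta_pos": [[dx, dy, dz], ...], "roll": [roll, ...]}. A call has exactly 8 rows; each row is the pose to reach, as a shift and turn from the pose commanded when the call began, along the tool's axes at that moment; what a row does not reach only later rows make up. A row lasts 1/12 s, in which the tool goes at most 41.7 mm and 7.16 degrees, less where a joint would pass 70% of its speed; a pose out of reach is approached as far as the arm can. A call with a gripper value outside its range is refused whole. The fingers move at their own pace and stop on an object; FORCE is the grip in N (left out, the last holds). Time passes only in rows, so rows that repeat a pose let the fingers close, or fill a call up. It gives the time, the measured TCP pose, the force and the opening at its end, in the units of the state.
- robot.observe(): the state, without advancing time (a new reading comes with each control period).
- robot.read_camera(name): name is "side" or "top"; returns a dict with "color" (400x640x3 uint8, blue, green, red), "fx", "fy", "cx", "cy" (pixels), "rvec" (rotation vector, rad) and "tvec" (3), from world to camera coordinates, as OpenCV has them. Camera axes: x right, y down, z forward; pixel columns grow to the right and rows downward; lengths in m; the calibration is good to about 2 mm. A picture is of the moment at which its call begins. There is no depth.
- robot.hand_in(): hands the job in, once; it reports no verdict.
The state is a dict: "time": time; "qpos": joint angles; "qvel": joint speeds; "joint_efforts": joint torques, N m; "tool_pos": TCP position; "tool_rot": TCP orientation; "contact_force": force on the tool from outside, world axes, zero at the start; "torque": the same for the moment, N m; "opening": finger opening in m.
Only numpy, scipy, OpenCV 4.12 (cv2) and the standard library are available. Lean on these libraries where they do the work, as an engineer would, in place of code of your own. Each camera call takes 0.05 s, during which the arm holds its last target.

## Working session

There is one attempt and no reset: what is moved stays moved. The work goes in short steps, Python scripts to look and compute and a shell command to move; the robot and the scene stay as the last step left them, time stands still between calls to the robot, and variables do not carry over. Pictures are saved under pics/ and viewed, and the job is handed in when it is done.

```bash
ls; mkdir -p pics
python3 - <<'E'
from cell import robot
import cv2
print(robot.observe())
for n in("side","top"):
    d=robot.read_camera(n); cv2.imwrite(f"pics/{n}0.png",d["color"])
    print(n,{k:d[k] for k in d if k!="color"})
E
```

```text
pics
{'time': 0.0, 'qpos': array([-1.26601581e+00,  3.42763174e-01,  1.52501802e+00, -1.75245453e-05,
        1.27538609e+00, -1.46039814e-01]), 'qvel': array([ 1.18191537e-04,  6.07980675e-04, -1.33654786e-03,  1.78287915e-03,
        2.48281399e-05, -1.55051804e-03]), 'joint_efforts': array([-7.73945703e-04, -4.31248283e+01, -2.44222176e+01,  7.17244414e-02,
        5.59718348e-02, -1.39545264e-04]), 'tool_pos': array([ 0.22861823, -0.47215876,  0.22602361]), 'tool_rot': array([-3.14003234e+00, -2.12564135e-04,  4.50825278e-01]), 'contact_force': array([ 0.28092428,  0.66753246, -0.34539445]), 'torque': array([-0.03906983,  0.04213055,  0.01661304]), 'opening': 0.09182146211946117}
side {'fx': 400.78331491407425, 'fy': 400.78331491407425, 'cx': 321.809140068126, 'cy': 202.50228948575023, 'rvec': array([ 0.9309744 , -2.56824013,  0.99466926]), 'tvec': array([0.4225318 , 0.29473162, 1.00270989])}
top {'fx': 485.8857935439783, 'fy': 485.8857935439783, 'cx': 326.2453533868968, 'cy': 199.55893937547467, 'rvec': array([ 2.11052583, -2.17047163,  0.14163355]), 'tvec': array([0.04875377, 0.54756023, 1.42830831])}
```

View pics/side0.png

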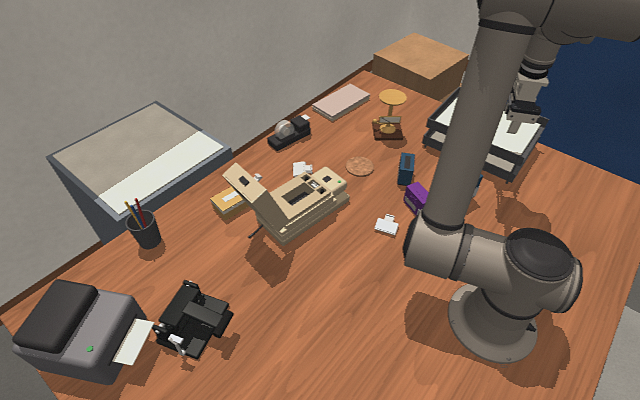

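View pics/top0.png

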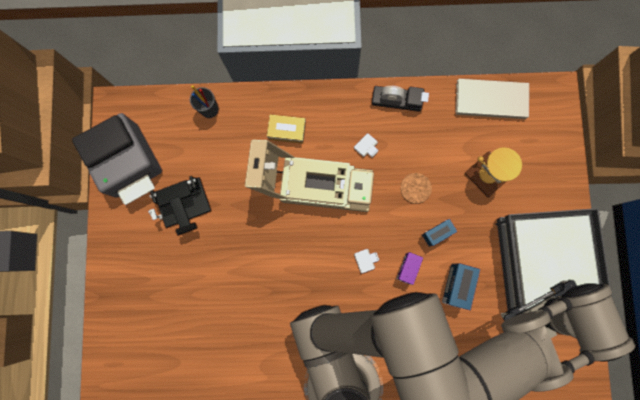

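The side view shows the stapler at about (300,200), with its door open towards the left. In the top view the cassette candidates are blue at (440,233), purple at (411,268) and a larger blue one at (463,286). Once purple is ruled out, the smaller blue at (440,233) fits, so I'll confirm it in enlarged crops.

Run:
```python
import cv2,numpy as np
t=cv2.imread("pics/top0.png");s=cv2.imread("pics/side0.png")
def crop(im,x,y,w,h,k,fn):
    cv2.imwrite(fn,cv2.resize(im[y:y+h,x:x+w],None,fx=k,fy=k,interpolation=cv2.INTER_CUBIC))
crop(t,390,210,100,75,8,"pics/c_top_cas.png")
crop(s,370,140,100,75,8,"pics/c_side_cas.png")
crop(t,240,130,150,100,5,"pics/c_top_st.png")
crop(s,215,150,150,100,5,"pics/c_side_st.png")
```

```text
(no output)
```

View pics/c_top_cas.png

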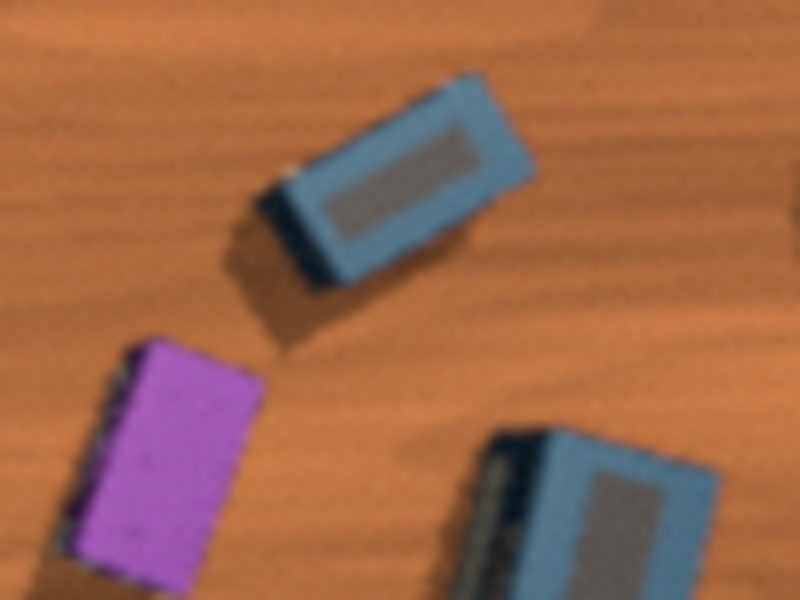

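View pics/c_side_cas.png

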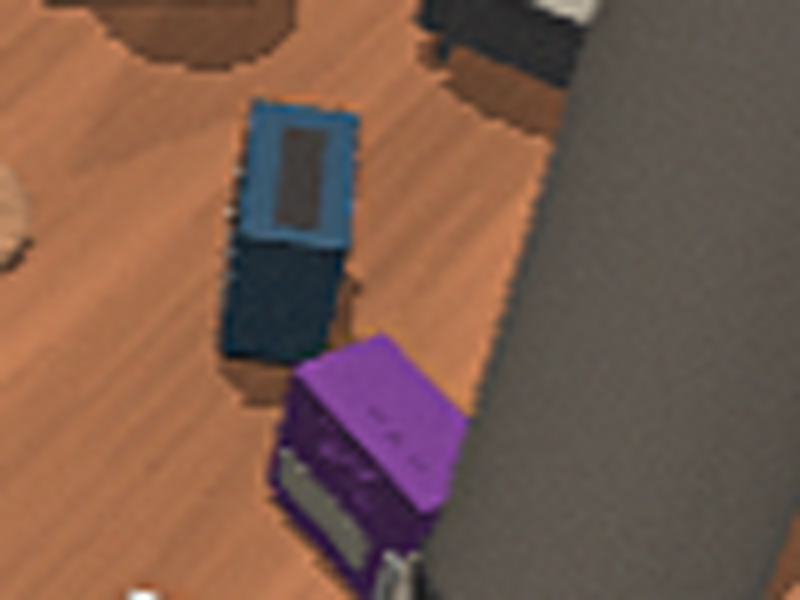

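View pics/c_top_st.png

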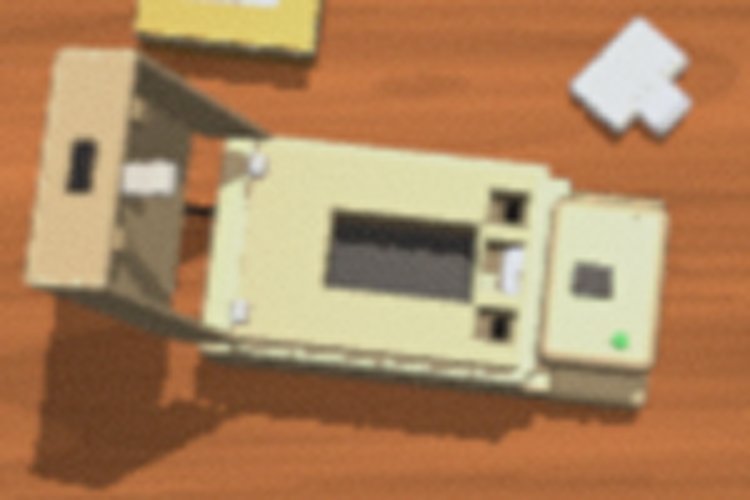

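View pics/c_side_st.png

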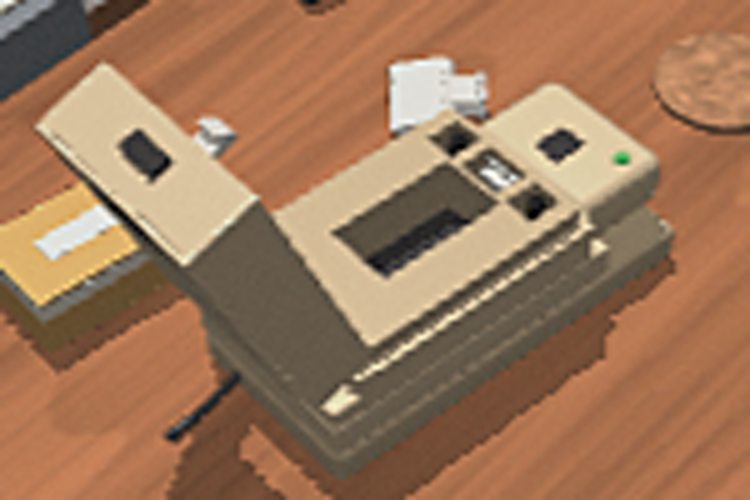

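In the side crop the small blue block shows its plain dark end towards the robot, so its steel head must be at the other end. I'll check that again after lifting. Next I'll measure.

```bash
cat > h.py <<'E'
import numpy as np,cv2
from cell import robot
from scipy.spatial.transform import Rotation as Ro
def cam(n): return robot.read_camera(n)
def load(n):
    C={"side":((400.78331491407425,321.809140068126,202.50228948575023),[0.9309744,-2.56824013,0.99466926],[0.4225318,0.29473162,1.00270989]),
    "top":((485.8857935439783,326.2453533868968,199.55893937547467),[2.11052583,-2.17047163,0.14163355],[0.04875377,0.54756023,1.42830831])}[n]
    f,cx,cy=C[0]; return np.array([[f,0,cx],[0,f,cy],[0,0,1]]),np.array(C[1]),np.array(C[2])
def at(n,px,z):
    K,r,t=load(n);R=cv2.Rodrigues(r)[0]
    px=np.atleast_2d(np.array(px,float))
    d=(R.T@np.linalg.inv(K)@np.c_[px,np.ones(len(px))].T).T; c=-R.T@t
    return c+d*((z-c[2])/d[:,2])[:,None]
def proj(n,P):
    K,r,t=load(n); return cv2.projectPoints(np.atleast_2d(np.array(P,float)),r,t,K,None)[0][:,0]
def crop(im,x,y,w,h,k,fn): cv2.imwrite(fn,cv2.resize(im[y:y+h,x:x+w],None,fx=k,fy=k,interpolation=cv2.INTER_CUBIC))
E
python3 - <<'E'
from h import *
np.set_printoptions(precision=4,suppress=True)
def rep(n,c,k,off,z):
    P=at(n,np.array(c)/k+np.array(off),z); print(n,P[:,:2].tolist() and np.round(P[:,:2],4).tolist(),"ctr",P.mean(0)[:2]);
    for a,b in((0,1),(1,2),(2,3),(3,0)):
        d=P[b]-P[a];print("  len %.4f ang %.2f"%(np.linalg.norm(d),np.degrees(np.arctan2(d[1],d[0]))))
rep("top",[(288,180),(480,72),(537,165),(345,287)],8,(390,210),.072)
rep("side",[(240,238),(255,102),(358,115),(347,250)],8,(370,140),.072)
rep("top",[(332,212),(475,225),(468,302),(326,286)],5,(240,130),.095)
rep("side",[(332,234),(445,165),(497,200),(385,276)],5,(215,150),.095)
E
python3 - <<'E'
from h import *
t=cv2.imread("pics/top0.png");s=cv2.imread("pics/side0.png")
crop(t,420,212,45,40,14,"pics/z1.png");crop(s,392,148,30,40,14,"pics/z2.png")
E
```

```text
top [[0.4385, -0.2553], [0.476, -0.3275], [0.4414, -0.3461], [0.3991, -0.2737]] ctr [ 0.4388 -0.3006]
  len 0.0814 ang -62.55
  len 0.0393 ang -151.82
  len 0.0838 ang 120.34
  len 0.0435 ang 25.07
side [[0.4357, -0.249], [0.4747, -0.3225], [0.4381, -0.343], [0.3999, -0.2703]] ctr [ 0.4371 -0.2962]
  len 0.0833 ang -62.07
  len 0.0419 ang -150.78
  len 0.0821 ang 117.77
  len 0.0417 ang 30.82
top [[0.6228, 0.0888], [0.6126, 0.0052], [0.567, 0.0107], [0.5789, 0.0933]] ctr [0.5953 0.0495]
  len 0.0842 ang -97.00
  len 0.0459 ang 173.20
  len 0.0835 ang 81.81
  len 0.0441 ang -5.76
side [[0.6247, 0.0911], [0.6121, 0.0074], [0.57, 0.0095], [0.5797, 0.0953]] ctr [0.5966 0.0508]
  len 0.0846 ang -98.56
  len 0.0421 ang 177.22
  len 0.0864 ang 83.54
  len 0.0452 ang -5.38
```

View pics/z1.png

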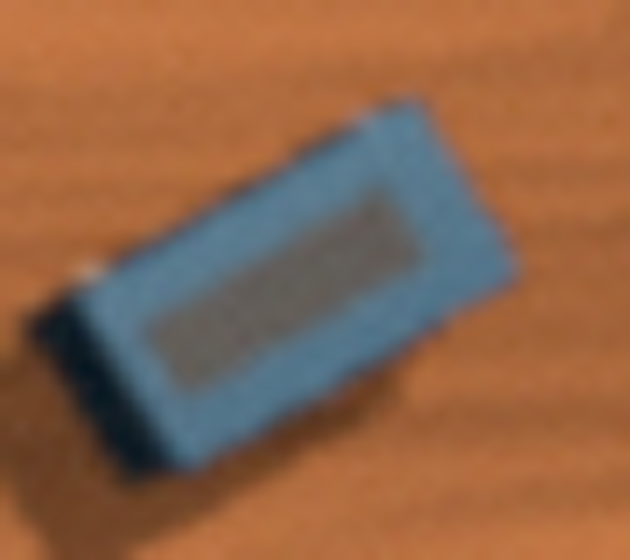

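View pics/z2.png

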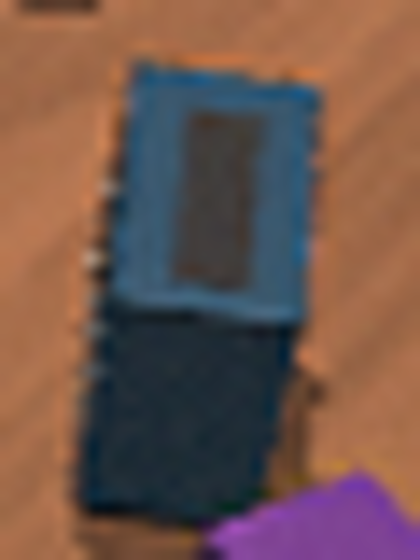

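The cassette measures 83 x 42 mm at (0.438, -0.298), with its axis at about -61.5°. The bay is at (0.596, 0.050) and the stapler's front points at about -97.5°. Both agree with the sizes given. I'll move above the cassette at a safe height and turn the jaws across it.

```bash
python3 -m crank '{"claw":[1,1,1,1,1,1,1,1],"delta_pos":[[1.2,-0.3,0],[2.6,-0.65,0],[4,-1,0],[5.4,-1.3,0],[6.8,-1.7,0],[8.2,-2,0],[9.4,-2.3,0],[10.57,-2.6,0]],"roll":[-1.1,-2.2,-3.3,-4.4,-5.5,-6.6,-7.7,-8.8]}' 30
python3 - <<'E'
from h import *
for n in("side","top"): cv2.imwrite(f"pics/{n}1.png",cam(n)["color"])
E
```

```text
time: 0.77
tool_pos: [0.4394, -0.2973, 0.2264]
tool_rot: [-3.141, -0.0, 1.379]
contact_force: [0.1, -0.9, 0.2]
opening: 0.0918
```

View pics/side1.png

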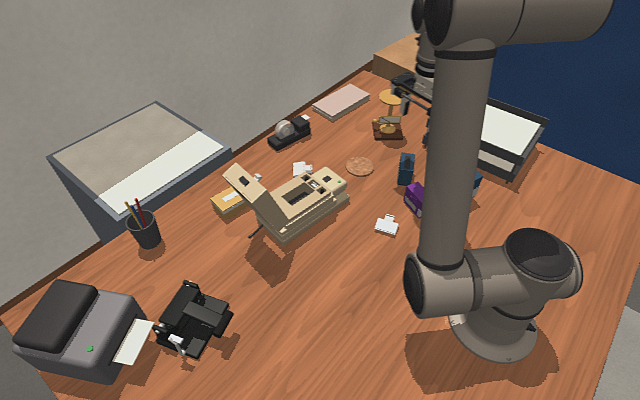

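View pics/top1.png

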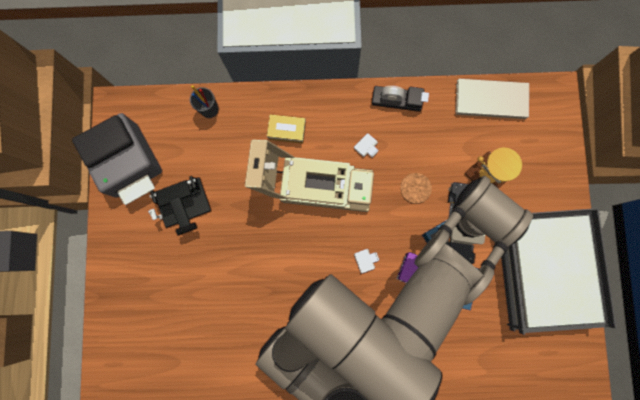

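Run:
```python
from h import *
t=cv2.imread("pics/top0.png")
crop(t,435,250,60,70,9,"pics/big.png")
for z in(.06,.072,.085,.1,.12):
  P=at("top",[(458.7,263.7),(480,268.5)],z); print(z,P[:,:2].round(4).tolist(), np.linalg.norm(P[1]-P[0]))
```

```text
0.06 [[0.3459, -0.3474], [0.3304, -0.4081]] 0.06268846606986192
0.072 [[0.3458, -0.3443], [0.3304, -0.4046]] 0.062163416754123235
0.085 [[0.3457, -0.341], [0.3305, -0.4007]] 0.06159461332873973
0.1 [[0.3456, -0.3372], [0.3306, -0.3962]] 0.06093830168406639
0.12 [[0.3455, -0.3321], [0.3307, -0.3903]] 0.06006321949116868
```

View pics/big.png

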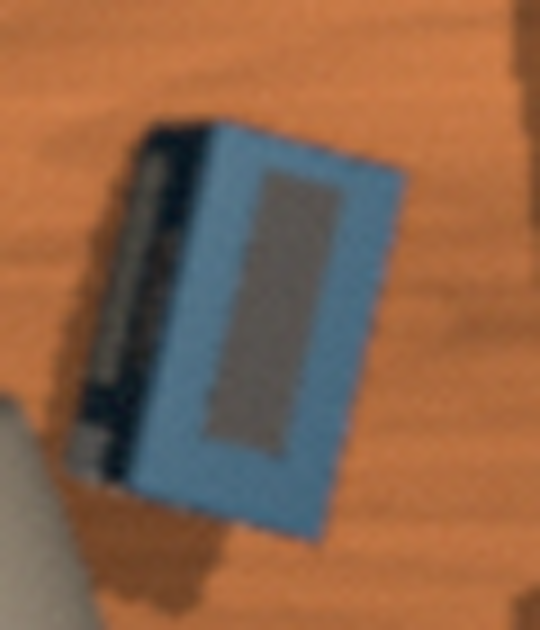

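The big blue decoy is about 100 mm high. With the tip at about 0.048 m the gripper body passes above it at about 0.114 m, which is enough. I'll turn first, then descend.

```bash
python3 -m crank '{"claw":[1,1,1,1,1,1,1,1],"delta_pos":[[0,0,0.3],[0,0,0.6],[0,0,1],[0,0,1.4],[0,0,1.8],[0,0,2],[0,0,2],[0,0,2]],"roll":[-1.1,-2.2,-3.3,-4.4,-5.5,-6.58,-6.58,-6.58]}' 30
python3 - <<'E'
from h import *
for n in("side","top"): cv2.imwrite(f"pics/{n}2.png",cam(n)["color"])
s=cv2.imread("pics/side2.png");crop(s,370,60,100,130,4,"pics/s2c.png")
o=robot.observe();p=o["tool_pos"];y=o["tool_rot"][2];print(p,y)
d=np.array([.4378,-.2985])-p[:2];print("tool x,y units",d@[np.cos(y),np.sin(y)]/.025,d@[np.sin(y),-np.cos(y)]/.025)
E
```

```text
time: 1.53
tool_pos: [0.4377, -0.2992, 0.1765]
tool_rot: [-3.141, -0.001, 2.057]
contact_force: [0.8, -0.2, -0.9]
opening: 0.0917
[ 0.4382178  -0.29935669  0.17711731] 2.0574608130463266
tool x,y units 0.03810487811617262 0.0012546814156955838
```

View pics/s2c.png

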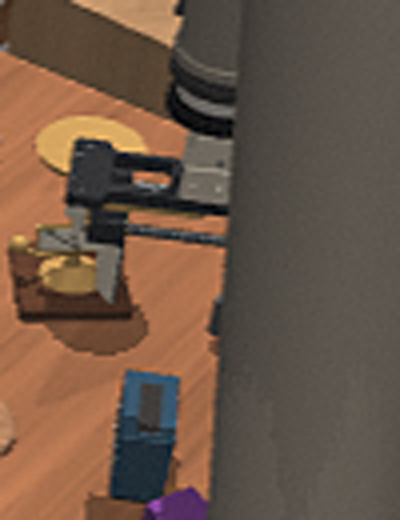

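```bash
python3 -m crank '{"claw":[1,1,1,1,1,1,1,1],"delta_pos":[[0.04,0,0.8],[0.04,0,1.7],[0.04,0,2.6],[0.04,0,3.5],[0.04,0,4.2],[0.04,0,4.8],[0.04,0,5.15],[0.04,0,5.15]],"roll":[-0.1,-0.1,-0.1,-0.1,-0.1,-0.1,-0.1,-0.1]}' 30
python3 - <<'E'
from h import *
for n in("side","top"): cv2.imwrite(f"pics/{n}3.png",cam(n)["color"])
s=cv2.imread("pics/side3.png");crop(s,370,100,100,100,6,"pics/s3c.png")
print(robot.observe()["tool_pos"],robot.observe()["contact_force"])
E
```

```text
time: 2.3
tool_pos: [0.4371, -0.2976, 0.0467]
tool_rot: [-3.141, -0.002, 2.07]
contact_force: [0.7, -0.2, -0.2]
opening: 0.0915
[ 0.43813762 -0.29842354  0.0485784 ] [ 1.07736638 -0.4734884   0.13609626]
```

View pics/s3c.png

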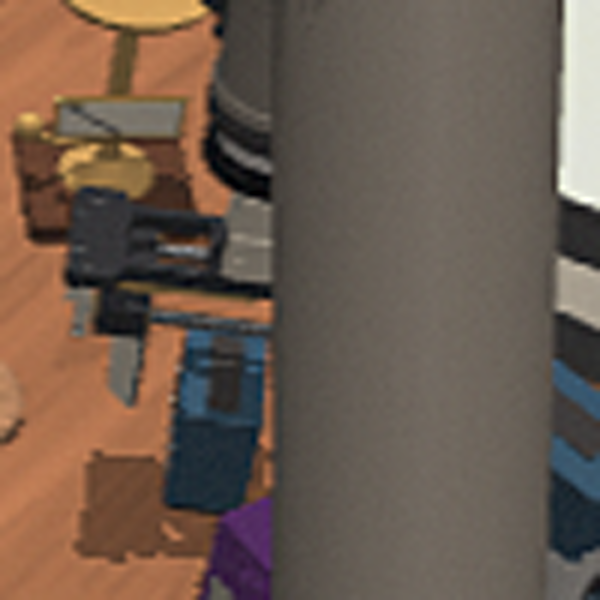

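View pics/top3.png

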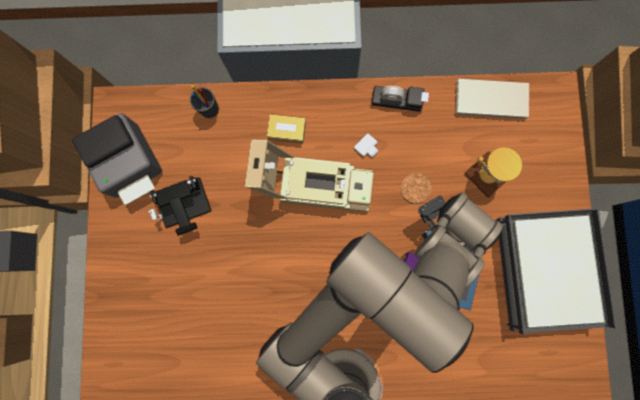

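The fingers straddle the cassette and nothing is touching, so I'll close and lift.

```bash
python3 -m crank '{"claw":[0.4,0.3,0.3,0.3,0.3,0.3,0.3,0.3],"delta_pos":[[0,0,0],[0,0,0],[0,0,0],[0,0,0],[0,0,0],[0,0,0],[0,0,0],[0,0,0]],"roll":[0,0,0,0,0,0,0,0]}' 30
python3 -m crank '{"claw":[0.3,0.3,0.3,0.3,0.3,0.3,0.3,0.3],"delta_pos":[[0,0,-0.4],[0,0,-1],[0,0,-2],[0,0,-3],[0,0,-4],[0,0,-5],[0,0,-6],[0,0,-6.5]],"roll":[0,0,0,0,0,0,0,0]}' 30
python3 - <<'E'
from h import *
for n in("side","top"): cv2.imwrite(f"pics/{n}4.png",cam(n)["color"])
s=cv2.imread("pics/side4.png");crop(s,370,50,100,100,6,"pics/s4c.png")
print(robot.observe()["tool_pos"],robot.observe()["contact_force"])
E
```

```text
time: 3.07
tool_pos: [0.438, -0.298, 0.048]
tool_rot: [3.141, 0.0, 2.072]
contact_force: [0.5, 0.6, -3.0]
opening: 0.0439
time: 3.73
tool_pos: [0.4383, -0.2985, 0.2141]
tool_rot: [3.14, 0.004, 2.072]
contact_force: [0.3, 0.3, -1.7]
opening: 0.044
[ 0.43859533 -0.29875859  0.21335156] [ 0.19859794 -0.69405195 -2.62186174]
```

View pics/s4c.png

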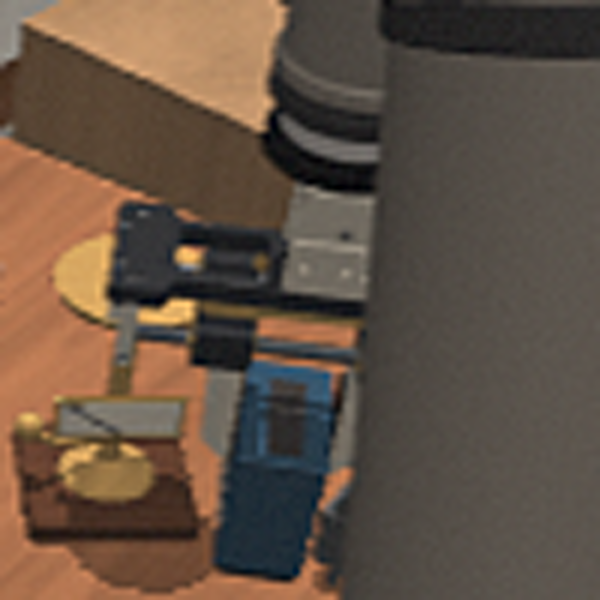

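The grip is good (opening 0.044 m) and the end facing the camera is plain, so the feed head points away from the robot. Next I'll refine the stapler's yaw from its longer edges.

Run:
```python
from h import *
t=cv2.imread("pics/top4.png")
crop(t,272,145,108,75,7,"pics/st_hi.png")
s=cv2.imread("pics/side4.png"); crop(s,262,160,95,75,8,"pics/st_hs.png")
```

```text
(no output)
```

View pics/st_hi.png

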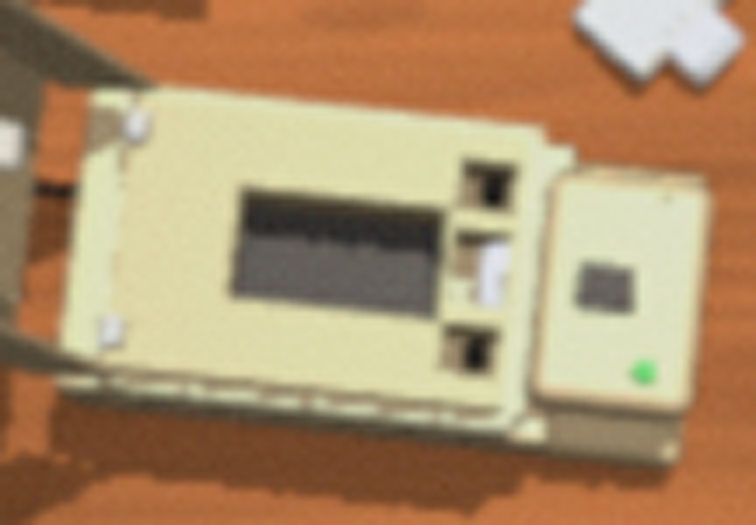

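View pics/st_hs.png

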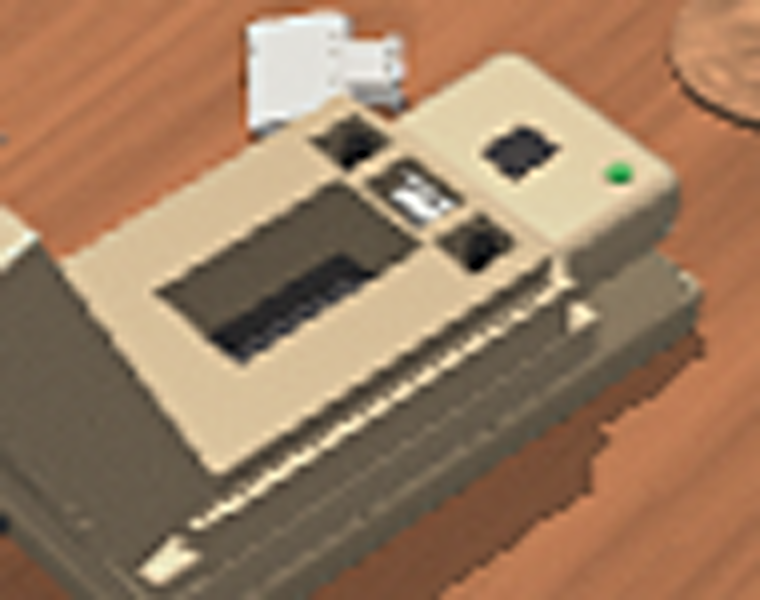

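Run:
```python
from h import *
from scipy.optimize import least_squares
np.set_printoptions(precision=4,suppress=True)
T=np.array([(245,190),(443,212),(436,318),(232,297)])/7+[272,145]-[.43,.43]
S=np.array([(155,292),(340,183),(420,243),(245,365)])/8+[262,160]-[.44,.44]
# order: rear/+y?, corners in stapler frame: x rear+, y
def ang(n,a,b,z):
    P=at(n,[a,b],z);d=P[1]-P[0];return np.degrees(np.arctan2(d[1],d[0])),np.linalg.norm(d)
o=np.array([272,145])
print("deck edges",ang("top",np.array([95,88])/7+o,np.array([545,128])/7+o,.095),ang("top",np.array([120,372])/7+o,np.array([500,412])/7+o,.095))
print("head",ang("top",np.array([565,183])/7+o,np.array([705,190])/7+o,.08),ang("top",np.array([708,190])/7+o,np.array([690,405])/7+o,.08))
os=np.array([262,160])
print("side deck",ang("side",np.array([65,262])/8+os,np.array([345,98])/8+os,.095),ang("side",np.array([218,473])/8+os,np.array([550,258])/8+os,.095))
print(at("top",[np.array([137,125])/7+o,np.array([110,330])/7+o],.1))
for nm,C in(("top",T),("side",S)):
    W=at(nm,C,.095)[:,:2]
    def f(p):
        c,s=np.cos(p[2]),np.sin(p[2]);hx,hy=p[3],p[4]
        L=np.array([[hx,-hy],[-hx,-hy],[-hx,hy],[hx,hy]])
        return (np.c_[p[0]+c*L[:,0]-s*L[:,1],p[1]+s*L[:,0]+c*L[:,1]]-W).ravel()
    r=least_squares(f,[.596,.05,1.44,.044,.024]);print(nm,r.x,np.degrees(r.x[2]),abs(r.fun).max())
```

```text
deck edges (np.float64(-96.92136956786258), np.float64(0.19010149096824253)) (np.float64(-97.72544025657427), np.float64(0.15883451703506674))
head (np.float64(-94.63389440244808), np.float64(0.059192433498058285)) (np.float64(172.97407190940226), np.float64(0.09213612459201531))
side deck (np.float64(-99.04301521706427), np.float64(0.13145547958047482)) (np.float64(-98.65908836728462), np.float64(0.1536856111066342))
[[0.6516 0.1315 0.1   ]
 [0.565  0.1441 0.1   ]]
top [0.5964 0.0496 1.4376 0.0423 0.0227] 82.36632839224207 0.0009200091536106948
side [0.5979 0.05   1.4444 0.0427 0.0228] 82.7601741286358 0.0017717344980773264
```

```bash
python3 -m crank '{"claw":[0.3,0.3,0.3,0.3,0.3,0.3,0.3,0.3],"delta_pos":[[0.6,0.8,0],[1.6,2.1,0],[2.6,3.5,0],[3.6,4.8,0],[4.6,6.1,0],[5.6,7.5,0],[6.4,8.5,0],[7,9.3,0]],"roll":[0.6,1.4,2.2,3,3.8,4.6,5.4,6.07]}' 30
python3 - <<'E'
from h import *
o=robot.observe();p=o["tool_pos"];y=o["tool_rot"][2];print(p,np.degrees(y))
d=np.array([.597,.050])-p[:2];print("tool x,y units",d@[np.cos(y),np.sin(y)]/.025,d@[np.sin(y),-np.cos(y)]/.025)
E
```

```text
time: 4.5
tool_pos: [0.5575, -0.0296, 0.2089]
tool_rot: [-3.139, -0.001, 1.434]
contact_force: [0.3, -1.6, -2.6]
opening: 0.044
[ 0.5574557  -0.02961743  0.20891273] 82.15985899695559
tool x,y units 3.370697108749708 1.1325629345164372
```

```bash
python3 -m crank '{"claw":[0.3,0.3,0.3,0.3,0.3,0.3,0.3,0.3],"delta_pos":[[0.8,0.3,0],[1.8,0.6,0],[2.7,0.9,0],[3.37,1.13,0.3],[3.37,1.13,0.9],[3.37,1.13,1.5],[3.37,1.13,1.8],[3.37,1.13,1.8]],"roll":[0,0,0,0,0,0,0,0]}' 30
python3 - <<'E'
from h import *
o=robot.observe();p=o["tool_pos"];print(p,np.degrees(o["tool_rot"]))
for n in("side","top"): cv2.imwrite(f"pics/{n}5.png",cam(n)["color"])
crop(cv2.imread("pics/side5.png"),240,110,125,125,6,"pics/s5c.png")
crop(cv2.imread("pics/top5.png"),255,120,130,100,6,"pics/t5c.png")
E
```

```text
time: 5.17
tool_pos: [0.5951, 0.0469, 0.1622]
tool_rot: [-3.135, 0.001, 1.436]
contact_force: [-0.6, 0.9, -2.9]
opening: 0.044
[0.59507896 0.04690768 0.16224567] [-1.79635903e+02  4.03844220e-02  8.22925880e+01]
```

View pics/s5c.png

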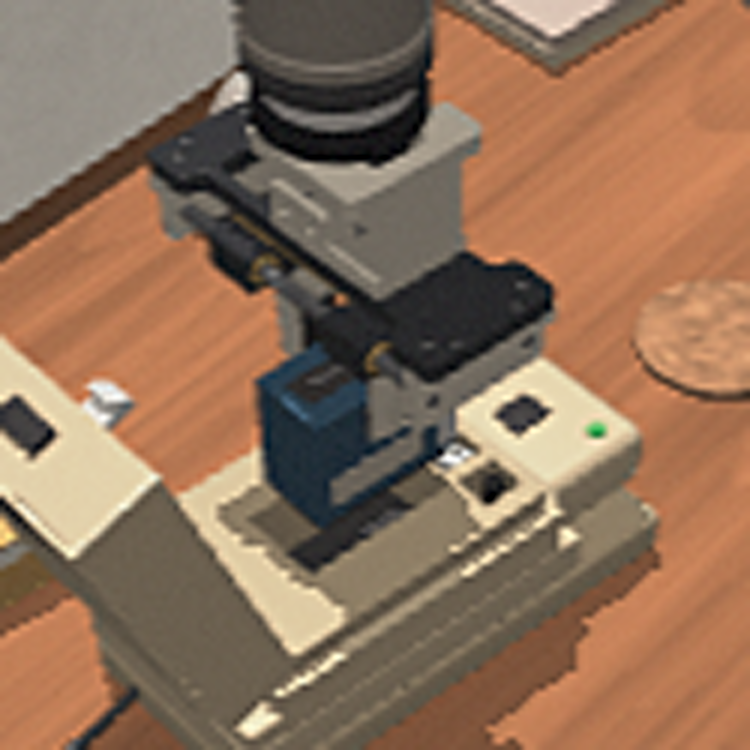

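View pics/t5c.png

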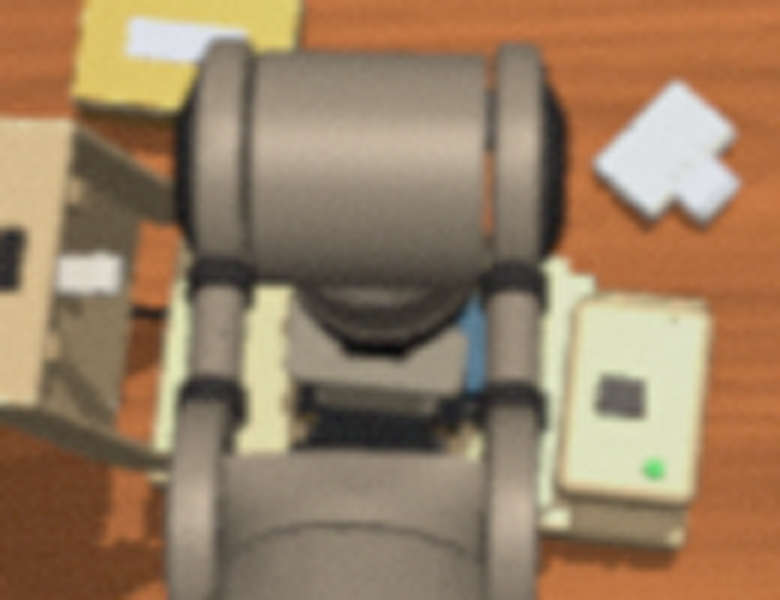

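The plain end faces the rear and the feed head the throat. I'll overlay the model cassette and bay on a settled picture to check the alignment.

Run:
```python
from h import *
o=robot.observe();p=o["tool_pos"];y=o["tool_rot"][2];print(p)
d=cam("side")["color"];cv2.imwrite("pics/side6.png",d)
k=8;x0,y0=262,150
im=cv2.resize(d[y0:y0+75,x0:x0+95],None,fx=k,fy=k,interpolation=cv2.INTER_CUBIC)
def box(c,yaw,hx,hy,z,col):
    L=np.array([[hx,-hy],[-hx,-hy],[-hx,hy],[hx,hy]]);cc,s=np.cos(yaw),np.sin(yaw)
    P=np.c_[c[0]+cc*L[:,0]-s*L[:,1],c[1]+s*L[:,0]+cc*L[:,1],[z]*4]
    q=(proj("side",P)-[x0,y0]+.5)*k
    cv2.polylines(im,[q.astype(int)],True,col,1)
b=p[2]-.048
box(p,y,.042,.022,b+.006,(0,0,255));box(p,y,.042,.022,b+.072,(0,0,255))
box((.597,.05),np.radians(82.3),.044,.024,.095,(0,255,0))
cv2.imwrite("pics/ov6.png",im)
```

```text
[0.59671246 0.04661283 0.16510705]
```

View pics/ov6.png

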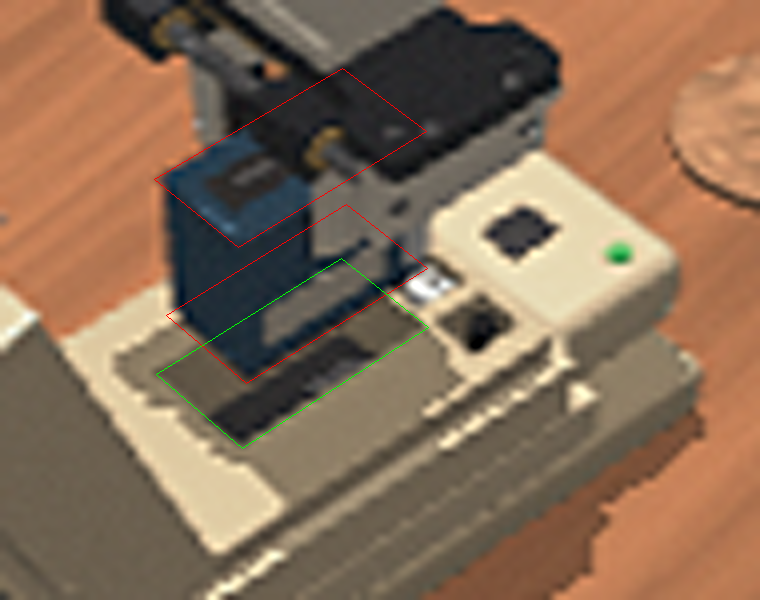

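```bash
cat >> h.py <<'E'
def avg(n=6):
    P=[];F=[];W=[]
    for i in range(n):
        cam("side");o=robot.observe();P.append(o["tool_pos"]);F.append(o["contact_force"]);W.append(o["tool_rot"][2])
    return np.mean(P,0),np.mean(F,0),np.mean(W),np.std(P,0)
E
python3 - <<'E'
from h import *
p,f,y,s=avg();print(p,f,np.degrees(y),s)
d=np.array([.597,.050])-p[:2];print("tool x,y units",d@[np.cos(y),np.sin(y)]/.025,d@[np.sin(y),-np.cos(y)]/.025)
E
```

```text
[0.59733788 0.04658871 0.16625262] [-0.17533375  0.01439061 -2.20665622] 82.26917849614263 [9.30983022e-05 5.95002063e-05 1.33294406e-04]
tool x,y units 0.13339329239901143 -0.03174755039790896
```

```bash
python3 -m crank '{"claw":[0.3,0.3,0.3,0.3,0.3,0.3,0.3,0.3],"delta_pos":[[0.12,-0.03,0],[0.12,-0.03,0.2],[0.12,-0.03,0.4],[0.12,-0.03,0.6],[0.12,-0.03,0.8],[0.12,-0.03,0.95],[0.12,-0.03,1.05],[0.12,-0.03,1.1]],"roll":[0,0,0,0,0,0,0,0]}' 30
python3 - <<'E'
from h import *
p,f,y,s=avg(3);print(p,f,np.degrees(y),s)
d=cam("side")["color"];crop(d,262,150,95,75,8,"pics/s7.png")
E
```

```text
time: 6.28
tool_pos: [0.5964, 0.0499, 0.1373]
tool_rot: [-3.141, 0.0, 1.436]
contact_force: [0.5, -0.2, -2.8]
opening: 0.0438
[0.59657768 0.04986775 0.13765705] [-0.63424523 -0.0625723  -2.3345148 ] 82.28472466362929 [1.08342093e-04 1.65753306e-05 2.73476112e-04]
```

View pics/s7.png

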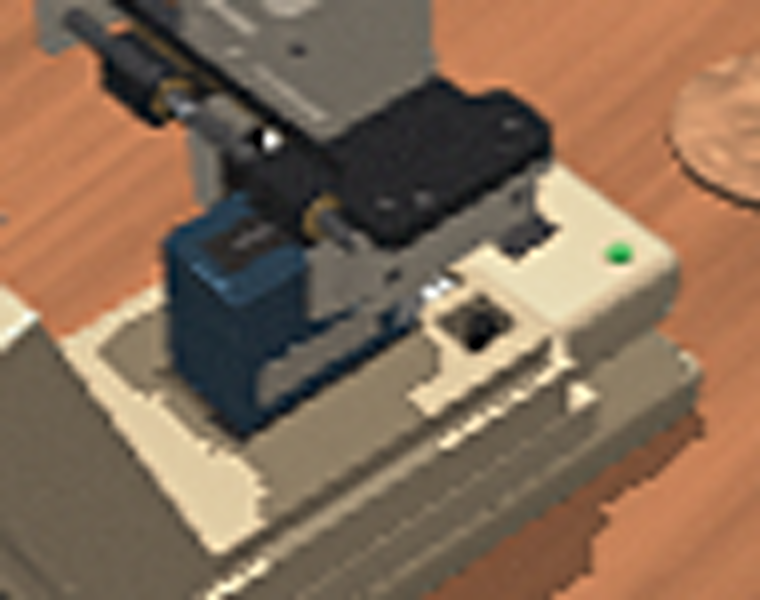

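The inset foot is about 5 mm into the bay and there is no force on it. I'll continue slowly.

```bash
python3 -m crank '{"claw":[0.3,0.3,0.3,0.3,0.3,0.3,0.3,0.3],"delta_pos":[[0,0,0.05],[0,0,0.1],[0,0,0.15],[0,0,0.2],[0,0,0.25],[0,0,0.3],[0,0,0.35],[0,0,0.4]],"roll":[0,0,0,0,0,0,0,0]}' 30
```

```text
time: 7.15
tool_pos: [0.5967, 0.05, 0.1279]
tool_rot: [3.141, -0.0, 1.436]
contact_force: [-0.7, 2.0, -1.6]
opening: 0.0439
```

```bash
python3 -m crank '{"claw":[0.3,0.3,0.3,0.3,0.3,0.3,0.3,0.3],"delta_pos":[[0.02,0,0.08],[0.02,0,0.16],[0.02,0,0.24],[0.02,0,0.32],[0.02,0,0.4],[0.02,0,0.48],[0.02,0,0.56],[0.02,0,0.6]],"roll":[0,0,0,0,0,0,0,0]}' 30
```

```text
time: 7.82
tool_pos: [0.5966, 0.0503, 0.1126]
tool_rot: [-3.141, 0.0, 1.436]
contact_force: [0.1, -0.7, -2.8]
opening: 0.0439
```

```bash
python3 -m crank '{"claw":[0.3,0.3,0.3,0.3,0.3,0.3,0.3,0.3],"delta_pos":[[0,0,0.06],[0,0,0.12],[0,0,0.18],[0,0,0.24],[0,0,0.28],[0,0,0.32],[0,0,0.36],[0,0,0.36]],"roll":[0,0,0,0,0,0,0,0]}' 30
```

```text
time: 8.48
tool_pos: [0.5966, 0.0504, 0.1037]
tool_rot: [-3.141, 0.0, 1.436]
contact_force: [0.2, -0.4, -2.3]
opening: 0.0439
```

```bash
python3 -m crank '{"claw":[0.3,0.3,0.3,0.3,0.3,0.3,0.3,0.3],"delta_pos":[[0,0,0.02],[0,0,0.04],[0,0,0.06],[0,0,0.08],[0,0,0.1],[0,0,0.12],[0,0,0.12],[0,0,0.12]],"roll":[0,0,0,0,0,0,0,0]}' 30
```

```text
time: 9.15
tool_pos: [0.5971, 0.0504, 0.1027]
tool_rot: [3.14, -0.0, 1.436]
contact_force: [-2.6, 0.4, 8.7]
opening: 0.0436
```

It's seated on the floor, with force at TCP z 0.103 as expected. I'll release and rise.

```bash
python3 -m crank '{"claw":[0.3,0.6,0.8,0.9,0.9,0.9,0.9,0.9],"delta_pos":[[0,0,-0.06],[0,0,-0.06],[0,0,-0.06],[0,0,-0.06],[0,0,-0.06],[0,0,-0.06],[0,0,-0.06],[0,0,-0.06]],"roll":[0,0,0,0,0,0,0,0]}' 30
python3 -m crank '{"claw":[0.9,0.9,0.9,0.9,0.9,0.9,0.9,0.9],"delta_pos":[[0,0,-0.5],[0,0,-1.5],[0,0,-3],[0,0,-4.5],[0,0,-6],[0,0,-7.5],[0,0,-8.5],[0,0,-8.5]],"roll":[0,0,0,0,0,0,0,0]}' 30
python3 - <<'E'
from h import *
p,f,y,s=avg(3);print(p,f,np.degrees(y),s)
for n in("side","top"): cv2.imwrite(f"pics/{n}8.png",cam(n)["color"])
crop(cv2.imread("pics/side8.png"),215,150,150,100,5,"pics/s8.png")
crop(cv2.imread("pics/top8.png"),235,120,150,100,5,"pics/t8.png")
E
```

```text
time: 9.82
tool_pos: [0.5967, 0.0504, 0.1024]
tool_rot: [-3.142, 0.0, 1.436]
contact_force: [0.3, 0.2, 0.5]
opening: 0.0818
time: 10.48
tool_pos: [0.5986, 0.0504, 0.3218]
tool_rot: [3.13, -0.001, 1.436]
contact_force: [0.9, -0.1, -0.5]
opening: 0.0825
[0.59700841 0.0503915  0.31603037] [-0.17536331  0.33437239 -1.10764444] 82.28903467394626 [5.84399210e-04 9.06878741e-06 1.74574576e-03]
```

View pics/s8.png

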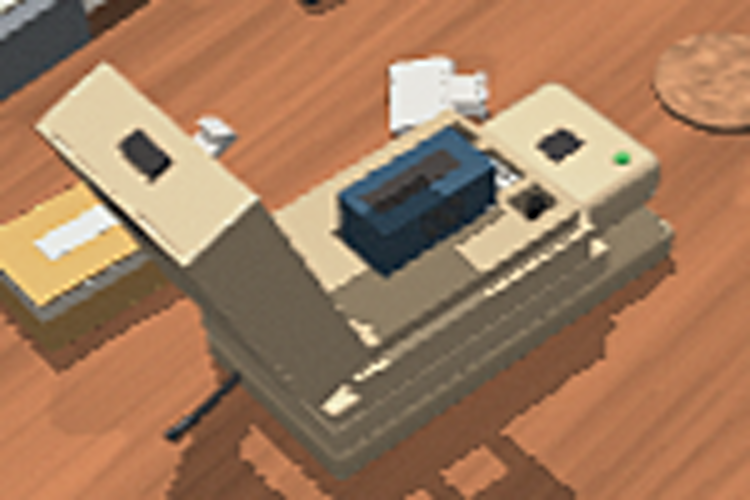

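View pics/t8.png

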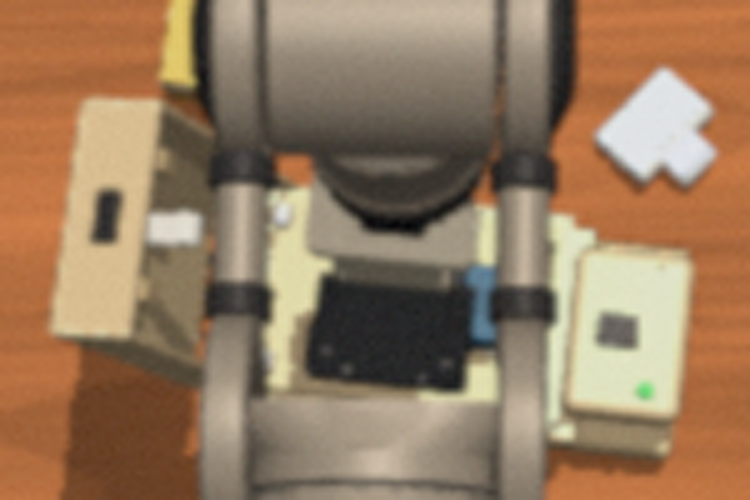

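The cassette is home, standing about 32 mm above the deck with its plain end to the rear. Now I'll fit the hinge position and door angle from the corners of the door's front wall.

```bash
cat >> h.py <<'E'
YAW=np.radians(82.3);BAY=np.array([.597,.0502])
def s2w(P): # stapler-bay frame -> world
    P=np.atleast_2d(P);c,s=np.cos(YAW),np.sin(YAW)
    return np.c_[BAY[0]+c*P[:,0]-s*P[:,1],BAY[1]+s*P[:,0]+c*P[:,1],P[:,2]]
def w2s(p):
    c,s=np.cos(YAW),np.sin(YAW);d=np.array(p[:2])-BAY
    return np.array([c*d[0]+s*d[1],-s*d[0]+c*d[1],p[2]])
def door(pts,th,xh): # pts (x,y,z) in shut frame from hinge
    pts=np.atleast_2d(np.array(pts,float));c,s=np.cos(th),np.sin(th)
    return s2w(np.c_[xh+pts[:,0]*c+pts[:,2]*s,pts[:,1],.097-pts[:,0]*s+pts[:,2]*c])
E
python3 - <<'E'
from h import *
from scipy.optimize import least_squares
np.set_printoptions(precision=4,suppress=True)
s=np.array([(38,127),(104,62),(262,200),(185,267)])/5+[215,150]-.4
t=np.array([(82,100),(160,100),(135,337),(52,332)])/5+[235,120]-.4
# A outer,+? y. B inner same side; C inner other side; D outer
W=[(-.171,-.0635,.042),(-.171,-.0635,-.006),(-.171,.0635,-.006),(-.171,.0635,.042)]
def f(p):
    P=door(W,p[0],p[1]); P=P+s2w([[0,p[2],0]])-s2w([[0,0,0]])
    return np.r_[(proj("side",P)-s).ravel(),(proj("top",P)-t).ravel()]
for sg in(1,-1):
    if sg<0: W=[(a,-b,c) for a,b,c in W]
    r=least_squares(f,[1.8,.09,0]);print(sg,r.x,r.cost,r.fun.round(1))
E
```

```text
1 [ 1.9331  0.0868 -0.0017] 1.110465917639263 [-0.4  0.2  0.5 -0.1 -0.1 -0.6  0.6  0.4  0.1 -0.3  0.4 -0.3 -0.8 -0.1
 -0.2  0.2]
-1 [ 2.2275  0.0416 -0.019 ] 7806.656629002522 [ 29.9  32.7  28.2  29.7 -33.5 -24.5 -28.7 -22.8  -0.3  42.8  -3.5  42.3
   7.5 -51.6  11.7 -49.1]
```

The fit is excellent, with residuals under 1 px: θ≈1.93, and the hinge 86.8 mm behind the bay centre. I'll shut the fingers and go over the door to behind it.

```bash
python3 -m crank '{"claw":[0.5,0.2,0,0,0,0,0,0],"delta_pos":[[1,0,0],[2.4,0,0],[3.9,0,0],[5.4,0,0],[6.9,0,0],[8,0,0],[8.6,0,0],[8.6,0,0]],"roll":[0,0,0,0,0,0,0,0]}' 30
python3 - <<'E'
from h import *
p,f,y,s=avg(3);print(p,w2s(p),f,np.degrees(y),s,robot.observe()["opening"],robot.observe()["qpos"])
cv2.imwrite("pics/side9.png",cam("side")["color"])
E
```

```text
time: 11.4
tool_pos: [0.6248, 0.2671, 0.3121]
tool_rot: [-3.138, 0.001, 1.44]
contact_force: [0.3, -0.7, -0.4]
opening: 0.0338
[0.62518686 0.26370305 0.31303362] [0.21535459 0.00067376 0.31303362] [ 0.13189638 -0.21142833  0.2472657 ] 82.35185174970434 [0.00015721 0.00094093 0.00048451] 0.02183653927825203 [ 2.85040922e-01  6.15698030e-01  8.44796032e-01 -6.28577691e-04
  1.68348240e+00  4.19863561e-01]
```

View pics/side9.png

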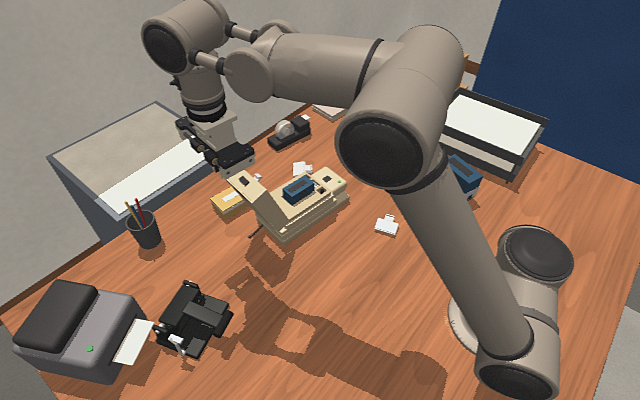

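```bash
python3 -m crank '{"claw":[0,0,0,0,0,0,0,0],"delta_pos":[[0,0,0.8],[0,0,1.8],[0,0,2.8],[0,0,3.6],[0,0,3.9],[0,0,3.9],[0,0,3.9],[0,0,3.9]],"roll":[0,0,0,0,0,0,0,0]}' 30
python3 - <<'E'
from h import *
p,f,y,s=avg(3);print(p,w2s(p),f,np.degrees(y),robot.observe()["opening"])
d=cam("side")["color"];cv2.imwrite("pics/side10.png",d);crop(d,170,90,200,150,4,"pics/s10.png")
for th in np.arange(1.9,-.01,-.1):
    e=w2s(door([-.171,0,.042],th,.0868)[0]);q=w2s(door([-.150,0,.042],th,.0868)[0]);print("%.1f edge %s pad %s"%(th,e[[0,2]].round(3),q[[0,2]].round(3)))
E
```

```text
time: 12.27
tool_pos: [0.6264, 0.2632, 0.2195]
tool_rot: [3.139, -0.001, 1.436]
contact_force: [-1.5, -0.1, 0.3]
opening: 0.0007
[0.62626915 0.26342937 0.2192801 ] [ 0.21522839 -0.00043545  0.2192801 ] [0.27971659 0.23002692 0.10552985] 82.27365562014914 0.000656008553941725
1.9 edge [0.182 0.245] pad [0.175 0.225]
1.8 edge [0.167 0.254] pad [0.162 0.234]
1.7 edge [0.15  0.261] pad [0.148 0.24 ]
1.6 edge [0.134 0.267] pad [0.133 0.246]
1.5 edge [0.117 0.271] pad [0.118 0.25 ]
1.4 edge [0.099 0.273] pad [0.103 0.252]
1.3 edge [0.082 0.273] pad [0.087 0.253]
1.2 edge [0.064 0.272] pad [0.072 0.252]
1.1 edge [0.047 0.268] pad [0.056 0.25 ]
1.0 edge [0.03  0.264] pad [0.041 0.246]
0.9 edge [0.013 0.257] pad [0.026 0.241]
0.8 edge [-0.002  0.249] pad [0.012 0.234]
0.7 edge [-0.017  0.239] pad [-0.001  0.226]
0.6 edge [-0.031  0.228] pad [-0.013  0.216]
0.5 edge [-0.043  0.216] pad [-0.025  0.206]
0.4 edge [-0.054  0.202] pad [-0.035  0.194]
0.3 edge [-0.064  0.188] pad [-0.044  0.181]
0.2 edge [-0.072  0.172] pad [-0.052  0.168]
0.1 edge [-0.079  0.156] pad [-0.058  0.154]
-0.0 edge [-0.084  0.139] pad [-0.063  0.139]
```

View pics/s10.png

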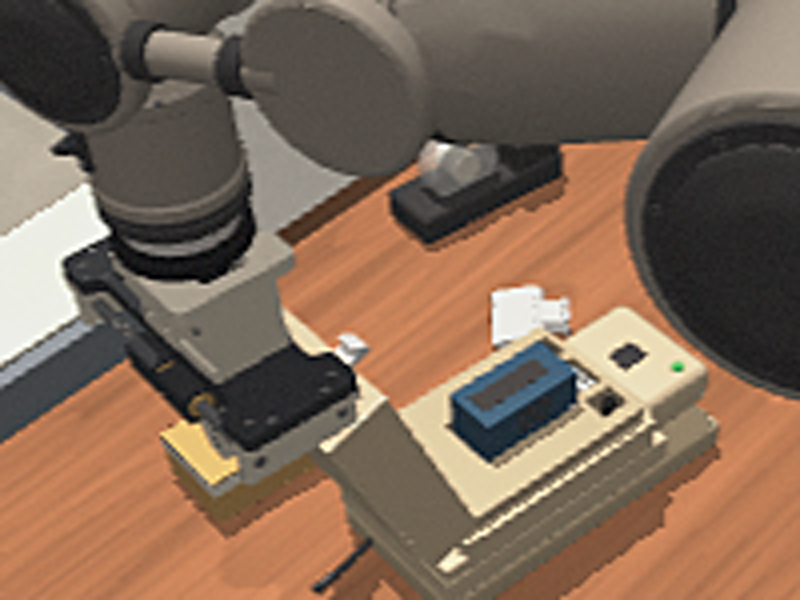

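```bash
python3 -m crank '{"claw":[0,0,0,0,0,0,0,0],"delta_pos":[[-0.2,0,0],[-0.4,0,0],[-0.55,0,0],[-0.7,0,0],[-0.85,0,0],[-1,0,-0.05],[-1.15,0,-0.1],[-1.3,0,-0.15]],"roll":[0,0,0,0,0,0,0,0]}' 30
python3 - <<'E'
from h import *
o=robot.observe();print(w2s(o["tool_pos"]),o["contact_force"])
E
```

```text
time: 13.13
tool_pos: [0.6212, 0.231, 0.2216]
tool_rot: [3.141, -0.0, 1.436]
contact_force: [0.5, 2.8, 1.6]
opening: 0.0001
[0.1824398  0.0002409  0.22160154] [0.49325435 2.82380056 1.62943777]
```

```bash
python3 -m crank '{"claw":[0,0,0,0,0,0,0,0],"delta_pos":[[-0.25,0,-0.2],[-0.5,0,-0.4],[-0.8,0,-0.55],[-1.1,0,-0.7],[-1.4,0,-0.85],[-1.7,0,-0.95],[-2,0,-1.05],[-2.2,0,-1.1]],"roll":[0,0,0,0,0,0,0,0]}' 30
python3 - <<'E'
from h import *
o=robot.observe();print(w2s(o["tool_pos"]),o["contact_force"])
d=cam("side")["color"];cv2.imwrite("pics/side11.png",d);crop(d,170,90,200,150,4,"pics/s11.png")
E
```

```text
time: 13.8
tool_pos: [0.6138, 0.1756, 0.2491]
tool_rot: [3.141, 0.0, 1.436]
contact_force: [-0.2, 0.3, -0.3]
opening: 0.0008
[1.26517954e-01 1.88901675e-04 2.49144550e-01] [-0.16445689  0.33465056 -0.27470782]
```

View pics/s11.png

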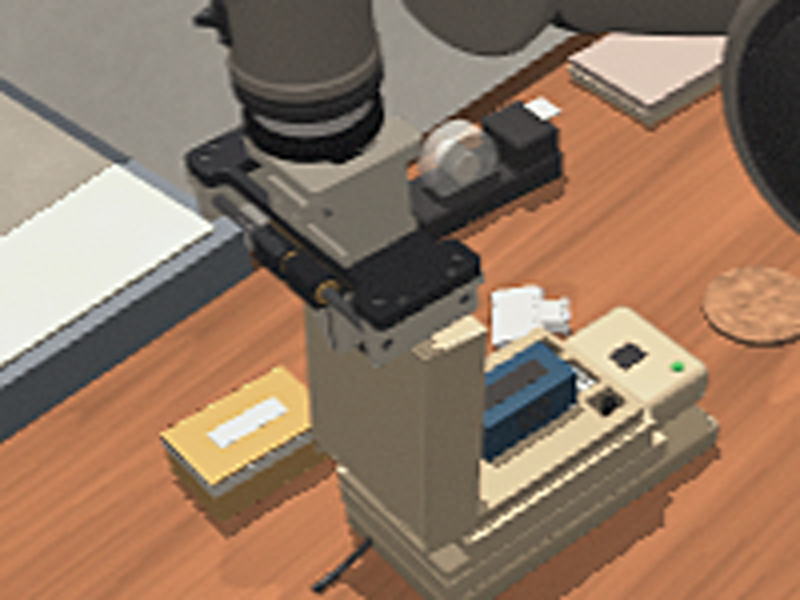

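```bash
python3 -m crank '{"claw":[0,0,0,0,0,0,0,0],"delta_pos":[[-0.35,0,-0.05],[-0.7,0,-0.1],[-1.1,0,-0.15],[-1.5,0,-0.15],[-1.9,0,-0.12],[-2.3,0,-0.08],[-2.7,0,0],[-3.05,0,0.1]],"roll":[0,0,0,0,0,0,0,0]}' 30
python3 - <<'E'
from h import *
o=robot.observe();print(w2s(o["tool_pos"]),o["contact_force"])
E
```

```text
time: 14.52
tool_pos: [0.6034, 0.0999, 0.2461]
tool_rot: [3.142, 0.0, 1.436]
contact_force: [0.3, 0.9, 1.1]
opening: 0.0004
[0.05008173 0.00033931 0.24605264] [0.32573049 0.8659692  1.14981835]
```

```bash
python3 -m crank '{"claw":[0,0,0,0,0,0,0,0],"delta_pos":[[-0.35,0,0.1],[-0.7,0,0.25],[-1.05,0,0.42],[-1.35,0,0.62],[-1.66,0,0.82],[-2,0,1.06],[-2.3,0,1.32],[-2.6,0,1.6]],"roll":[0,0,0,0,0,0,0,0]}' 30
python3 - <<'E'
from h import *
o=robot.observe();print(w2s(o["tool_pos"]),o["contact_force"])
E
```

```text
time: 15.18
tool_pos: [0.5947, 0.036, 0.2055]
tool_rot: [-3.142, 0.0, 1.436]
contact_force: [0.8, -0.0, 1.1]
opening: 0.0005
[-0.01437634  0.00035814  0.20547782] [ 0.78824098 -0.01009262  1.06881515]
```

```bash
python3 -m crank '{"claw":[0,0,0,0,0,0,0,0],"delta_pos":[[-0.2,0,0.2],[-0.4,0,0.4],[-0.6,0,0.6],[-0.8,0,0.8],[-0.95,0,1],[-1.1,0,1.2],[-1.22,0,1.35],[-1.3,0,1.5]],"roll":[0,0,0,0,0,0,0,0]}' 30
python3 - <<'E'
from h import *
p,f,y,s=avg(3);print(w2s(p),f)
d=cam("side")["color"];cv2.imwrite("pics/side12.png",d);crop(d,200,110,160,120,5,"pics/s12.png")
E
```

```text
time: 15.85
tool_pos: [0.5904, 0.0042, 0.1683]
tool_rot: [-3.142, 0.0, 1.436]
contact_force: [0.4, -0.5, 0.2]
opening: 0.0004
[-0.0464132   0.00057269  0.16799775] [-0.38872961  0.19411383 -0.02983034]
```

View pics/s12.png

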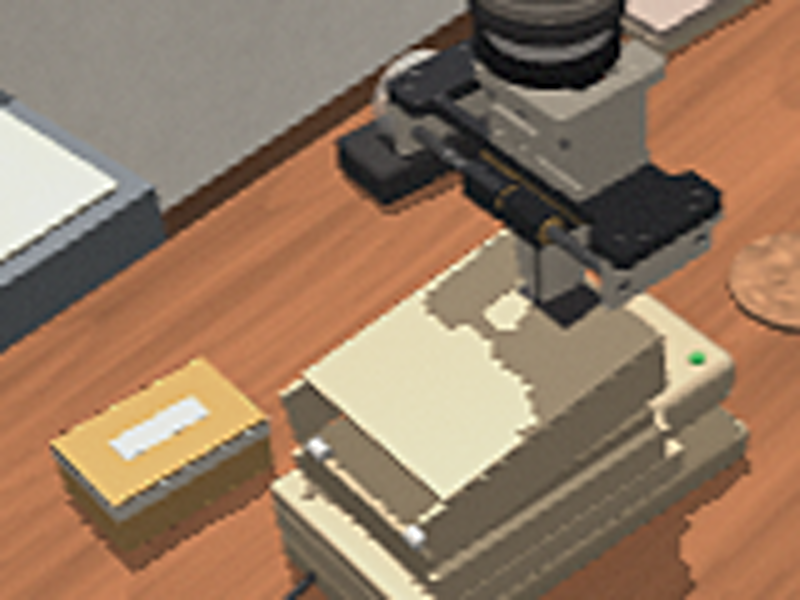

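The door is at about 0.2 rad with the finger just short of the pad. I'll lift a little, move forward over the pad, then press slowly.

```bash
python3 -m crank '{"claw":[0,0,0,0,0,0,0,0],"delta_pos":[[0,0,-0.3],[0,0,-0.5],[-0.2,0.02,-0.5],[-0.4,0.02,-0.5],[-0.55,0.02,-0.5],[-0.55,0.02,-0.5],[-0.55,0.02,-0.4],[-0.55,0.02,-0.3]],"roll":[0,0,0,0,0,0,0,0]}' 30
python3 -m crank '{"claw":[0,0,0,0,0,0,0,0],"delta_pos":[[0,0,0.1],[0,0,0.2],[0,0,0.3],[0,0,0.4],[0,0,0.5],[0,0,0.6],[0,0,0.65],[0,0,0.7]],"roll":[0,0,0,0,0,0,0,0]}' 30
python3 - <<'E'
from h import *
p,f,y,s=avg(3);print(w2s(p),f)
E
```

```text
time: 16.72
tool_pos: [0.5891, -0.0093, 0.1759]
tool_rot: [-3.142, 0.0, 1.436]
contact_force: [0.4, -0.3, 0.6]
opening: 0.0002
time: 17.38
tool_pos: [0.5891, -0.0091, 0.1585]
tool_rot: [-3.142, 0.0, 1.436]
contact_force: [-0.4, 0.2, 0.6]
opening: 0.0005
[-5.98464321e-02 -9.40392446e-05  1.58501205e-01] [ 0.03469282 -0.33397419  0.50659211]
```

```bash
python3 -m crank '{"claw":[0,0,0,0,0,0,0,0],"delta_pos":[[0,0,0.04],[0,0,0.08],[0,0,0.12],[0,0,0.16],[0,0,0.2],[0,0,0.22],[0,0,0.22],[0,0,0.22]],"roll":[0,0,0,0,0,0,0,0]}' 30
```

```text
time: 18.2
tool_pos: [0.5891, -0.0091, 0.1532]
tool_rot: [-3.142, 0.0, 1.436]
contact_force: [0.4, -0.4, -0.1]
opening: 0.0007
```

```bash
python3 -m crank '{"claw":[0,0,0,0,0,0,0,0],"delta_pos":[[0,0,0.02],[0,0,0.04],[0,0,0.06],[0,0,0.08],[0,0,0.1],[0,0,0.1],[0,0,0.1],[0,0,0.1]],"roll":[0,0,0,0,0,0,0,0]}' 30
```

```text
time: 18.87
tool_pos: [0.5892, -0.0091, 0.1507]
tool_rot: [3.142, 0.0, 1.436]
contact_force: [0.4, 0.1, -0.1]
opening: 0.0003
```

```bash
python3 -m crank '{"claw":[0,0,0,0,0,0,0,0],"delta_pos":[[0,0,0.02],[0,0,0.04],[0,0,0.06],[0,0,0.08],[0,0,0.08],[0,0,0.08],[0,0,0.08],[0,0,0.08]],"roll":[0,0,0,0,0,0,0,0]}' 30
```

```text
time: 19.53
tool_pos: [0.5892, -0.0093, 0.1489]
tool_rot: [3.141, 0.0, 1.436]
contact_force: [-0.4, -1.2, 2.8]
opening: 0.0006
```

```bash
python3 -m crank '{"claw":[0,0,0,0,0,0,0,0],"delta_pos":[[0,0,0.02],[0,0,0.04],[0,0,0.06],[0,0,0.06],[0,0,0.06],[0,0,0.06],[0,0,0.06],[0,0,0.06]],"roll":[0,0,0,0,0,0,0,0]}' 30; python3 -c "
from h import *
p,f,y,s=avg(3);print(p,f)"
```

```text
time: 20.2
tool_pos: [0.5892, -0.0096, 0.1475]
tool_rot: [3.141, 0.001, 1.436]
contact_force: [-1.5, -3.4, 6.3]
opening: 0.0006
[ 0.58919067 -0.00961313  0.14751254] [-1.72713361 -3.40988026  5.32419987]
```

The tongue is riding at 5-6 N, inside the expected 4-9 N. I'll continue in small steps.

```bash
python3 -m crank '{"claw":[0,0,0,0,0,0,0,0],"delta_pos":[[0,0,0.02],[0,0,0.04],[0,0,0.06],[0,0,0.06],[0,0,0.06],[0,0,0.06],[0,0,0.06],[0,0,0.06]],"roll":[0,0,0,0,0,0,0,0]}' 30
```

```text
time: 21.02
tool_pos: [0.5892, -0.0098, 0.1462]
tool_rot: [3.141, 0.001, 1.436]
contact_force: [-2.3, -2.8, 5.7]
opening: 0.0005
```

```bash
python3 -m crank '{"claw":[0,0,0,0,0,0,0,0],"delta_pos":[[0,0,0.02],[0,0,0.04],[0,0,0.06],[0,0,0.06],[0,0,0.06],[0,0,0.06],[0,0,0.06],[0,0,0.06]],"roll":[0,0,0,0,0,0,0,0]}' 30
```

```text
time: 21.68
tool_pos: [0.5892, -0.0101, 0.1448]
tool_rot: [3.141, 0.002, 1.436]
contact_force: [-2.1, -4.0, 6.6]
opening: 0.0004
```

```bash
python3 -m crank '{"claw":[0,0,0,0,0,0,0,0],"delta_pos":[[0,0,0.02],[0,0,0.04],[0,0,0.06],[0,0,0.06],[0,0,0.06],[0,0,0.06],[0,0,0.06],[0,0,0.06]],"roll":[0,0,0,0,0,0,0,0]}' 30
```

```text
time: 22.35
tool_pos: [0.5893, -0.0103, 0.1435]
tool_rot: [3.14, 0.002, 1.436]
contact_force: [-2.2, -5.8, 7.1]
opening: 0.0007
```

```bash
python3 -m crank '{"claw":[0,0,0,0,0,0,0,0],"delta_pos":[[0,0,0.02],[0,0,0.04],[0,0,0.06],[0,0,0.06],[0,0,0.06],[0,0,0.06],[0,0,0.06],[0,0,0.06]],"roll":[0,0,0,0,0,0,0,0]}' 30
```

```text
time: 23.02
tool_pos: [0.5893, -0.0105, 0.1426]
tool_rot: [3.14, 0.002, 1.436]
contact_force: [-3.9, -5.8, 10.7]
opening: 0.0003
```

Sideways friction is building because the pad swings forward as it closes. I'll relieve that before pressing further.

```bash
python3 -m crank '{"claw":[0,0,0,0,0,0,0,0],"delta_pos":[[-0.03,-0.01,0],[-0.06,-0.02,0],[-0.08,-0.03,0],[-0.08,-0.03,0],[-0.08,-0.03,0],[-0.08,-0.03,0],[-0.08,-0.03,0],[-0.08,-0.03,0]],"roll":[0,0,0,0,0,0,0,0]}' 30; python3 -c "
from h import *
p,f,y,s=avg(3);print(p,f)
d=cam('side')['color'];cv2.imwrite('pics/side13.png',d);crop(d,230,130,140,105,5,'pics/s13.png')"
```

```text
time: 23.68
tool_pos: [0.5892, -0.0107, 0.1426]
tool_rot: [3.138, -0.001, 1.436]
contact_force: [-1.1, 0.1, 9.5]
opening: 0.0005
[ 0.58922137 -0.01069084  0.14261234] [-0.10129365  0.57303241  9.67118819]
```

View pics/s13.png

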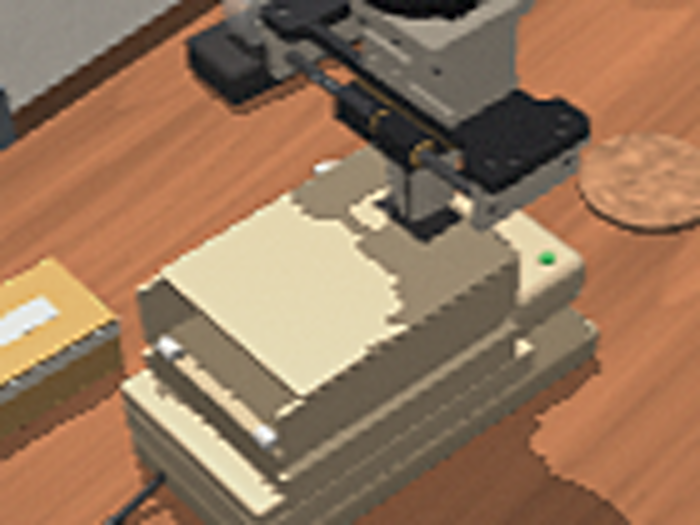

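```bash
python3 -m crank '{"claw":[0,0,0,0,0,0,0,0],"delta_pos":[[0,0,0.01],[0,0,0.02],[0,0,0.03],[0,0,0.03],[0,0,0.03],[0,0,0.03],[0,0,0.03],[0,0,0.03]],"roll":[0,0,0,0,0,0,0,0]}' 30
```

```text
time: 24.55
tool_pos: [0.5881, -0.0108, 0.1401]
tool_rot: [-3.141, -0.0, 1.436]
contact_force: [0.9, 0.4, 0.6]
opening: -0.0
```

The force dropped, so the tongue has passed the strike's nose. Next is the free gap, then the buffer.

```bash
python3 -m crank '{"claw":[0,0,0,0,0,0,0,0],"delta_pos":[[0,0,0.02],[0,0,0.04],[0,0,0.04],[0,0,0.04],[0,0,0.04],[0,0,0.04],[0,0,0.04],[0,0,0.04]],"roll":[0,0,0,0,0,0,0,0]}' 30
```

```text
time: 25.22
tool_pos: [0.5881, -0.0109, 0.1394]
tool_rot: [-3.142, -0.0, 1.436]
contact_force: [-0.1, 0.7, 1.4]
opening: 0.0005
```

```bash
python3 -m crank '{"claw":[0,0,0,0,0,0,0,0],"delta_pos":[[-0.01,0,0.02],[-0.01,0,0.04],[-0.01,0,0.04],[-0.01,0,0.04],[-0.01,0,0.04],[-0.01,0,0.04],[-0.01,0,0.04],[-0.01,0,0.04]],"roll":[0,0,0,0,0,0,0,0]}' 30
```

```text
time: 25.88
tool_pos: [0.5882, -0.0111, 0.1391]
tool_rot: [3.141, -0.0, 1.436]
contact_force: [-2.3, 2.0, 6.5]
opening: 0.0005
```

```bash
python3 -m crank '{"claw":[0,0,0,0,0,0,0,0],"delta_pos":[[0.01,0,0.01],[0.02,0,0.02],[0.02,0,0.02],[0.02,0,0.02],[0.02,0,0.02],[0.02,0,0.02],[0.02,0,0.02],[0.02,0,0.02]],"roll":[0,0,0,0,0,0,0,0]}' 30; python3 -c "
from h import *
p,f,y,s=avg(3);print(p,f)"
```

```text
time: 26.55
tool_pos: [0.5882, -0.0111, 0.139]
tool_rot: [3.141, 0.001, 1.436]
contact_force: [-3.4, -0.2, 8.7]
opening: 0.0004
[ 0.58814869 -0.01105211  0.1389609 ] [-2.70886687  0.78229547  9.43438616]
```

```bash
python3 -m crank '{"claw":[0,0,0,0,0,0,0,0],"delta_pos":[[0,-0.01,0.01],[0,-0.02,0.015],[0,-0.02,0.02],[0,-0.02,0.02],[0,-0.02,0.02],[0,-0.02,0.02],[0,-0.02,0.02],[0,-0.02,0.02]],"roll":[0,0,0,0,0,0,0,0]}' 30; python3 -c "
from h import *
p,f,y,s=avg(3);print(p,f)"
```

```text
time: 27.37
tool_pos: [0.5882, -0.0111, 0.1389]
tool_rot: [3.14, 0.001, 1.436]
contact_force: [-2.2, 1.3, 10.1]
opening: 0.0003
[ 0.58813833 -0.01107397  0.13885603] [-2.01851263  0.49022984 10.77450004]
```

```bash
python3 -m crank '{"claw":[0,0,0,0,0,0,0,0],"delta_pos":[[0,0,0.01],[0,-0.01,0.02],[0,-0.01,0.025],[0,-0.01,0.025],[0,-0.01,0.025],[0,-0.01,0.025],[0,-0.01,0.025],[0,-0.01,0.025]],"roll":[0,0,0,0,0,0,0,0]}' 30; python3 -c "
from h import *
p,f,y,s=avg(3);print(p,f)"
```

```text
time: 28.18
tool_pos: [0.5881, -0.0111, 0.1386]
tool_rot: [3.139, 0.001, 1.436]
contact_force: [-3.1, 0.1, 11.5]
opening: 0.0007
[ 0.58812705 -0.01114014  0.13860443] [-2.30629344  0.48068168 11.54904079]
```

```bash
python3 -m crank '{"claw":[0,0,0,0,0,0,0,0],"delta_pos":[[0,0,0.01],[0,-0.01,0.02],[0,-0.01,0.02],[0,-0.01,0.02],[0,-0.01,0.02],[0,-0.01,0.02],[0,-0.01,0.02],[0,-0.01,0.02]],"roll":[0,0,0,0,0,0,0,0]}' 30; python3 -c "
from h import *
p,f,y,s=avg(3);print(p,f)"
```

```text
time: 29.0
tool_pos: [0.5881, -0.0112, 0.1384]
tool_rot: [3.138, 0.001, 1.436]
contact_force: [-1.7, -0.4, 13.3]
opening: 0.0005
[ 0.58812314 -0.0111982   0.1383905 ] [-1.62309512 -0.20388323 12.74199788]
```

```bash
python3 -m crank '{"claw":[0,0,0,0,0,0,0,0],"delta_pos":[[0,0,0.01],[0,0,0.02],[0,0,0.025],[0,0,0.025],[0,0,0.025],[0,0,0.025],[0,0,0.025],[0,0,0.025]],"roll":[0,0,0,0,0,0,0,0]}' 30; python3 -c "
from h import *
p,f,y,s=avg(3);print(p,f)"
```

```text
time: 29.82
tool_pos: [0.5881, -0.0113, 0.1381]
tool_rot: [3.138, 0.001, 1.436]
contact_force: [-2.8, -1.3, 15.6]
opening: -0.0003
[ 0.5881206  -0.01126117  0.13810813] [-3.27469987 -0.1183654  15.04188697]
```

That's 15 N, well short of cracking. I'll unload gradually and watch whether the door follows the finger up or is held by the strike.

```bash
python3 -m crank '{"claw":[0,0,0,0,0,0,0,0],"delta_pos":[[0,0,-0.02],[0,0,-0.04],[0,0,-0.04],[0,0,-0.04],[0,0,-0.04],[0,0,-0.04],[0,0,-0.04],[0,0,-0.04]],"roll":[0,0,0,0,0,0,0,0]}' 30; python3 -c "
from h import *
p,f,y,s=avg(3);print(p,f)"
python3 -m crank '{"claw":[0,0,0,0,0,0,0,0],"delta_pos":[[0,0,-0.02],[0,0,-0.04],[0,0,-0.04],[0,0,-0.04],[0,0,-0.04],[0,0,-0.04],[0,0,-0.04],[0,0,-0.04]],"roll":[0,0,0,0,0,0,0,0]}' 30; python3 -c "
from h import *
p,f,y,s=avg(3);print(p,f)"
```

```text
time: 30.63
tool_pos: [0.5881, -0.0111, 0.1386]
tool_rot: [3.138, 0.001, 1.436]
contact_force: [-2.5, -0.5, 13.1]
opening: 0.0005
[ 0.58811911 -0.01114391  0.13862851] [-1.69682474  0.24925308 12.47706414]
time: 31.45
tool_pos: [0.5881, -0.011, 0.1391]
tool_rot: [3.139, 0.0, 1.436]
contact_force: [0.5, 0.8, 9.3]
opening: 0.0005
[ 0.58810615 -0.01101773  0.13906105] [-0.57778587  0.24484057  8.60895846]
```

```bash
python3 -m crank '{"claw":[0,0,0,0,0,0,0,0],"delta_pos":[[0,0,-0.01],[0,0,-0.02],[0,0,-0.02],[0,0,-0.02],[0,0,-0.02],[0,0,-0.02],[0,0,-0.02],[0,0,-0.02]],"roll":[0,0,0,0,0,0,0,0]}' 30; python3 -c "
from h import *
p,f,y,s=avg(3);print(p,f)"
python3 -m crank '{"claw":[0,0,0,0,0,0,0,0],"delta_pos":[[0,0,-0.01],[0,0,-0.02],[0,0,-0.02],[0,0,-0.02],[0,0,-0.02],[0,0,-0.02],[0,0,-0.02],[0,0,-0.02]],"roll":[0,0,0,0,0,0,0,0]}' 30; python3 -c "
from h import *
p,f,y,s=avg(3);print(p,f)"
```

```text
time: 32.27
tool_pos: [0.5881, -0.011, 0.1392]
tool_rot: [3.139, 0.0, 1.436]
contact_force: [0.5, -0.2, 6.8]
opening: 0.0007
[ 0.58810377 -0.01099934  0.13918052] [0.48537804 0.85010009 7.10380157]
time: 33.08
tool_pos: [0.5881, -0.011, 0.1393]
tool_rot: [3.139, 0.0, 1.436]
contact_force: [3.3, -0.3, 5.8]
opening: 0.0005
[ 0.58806349 -0.01094879  0.13925997] [ 2.89255541 -0.55930003  5.35807754]
```

Force is now falling with almost no rise (about 20 N/mm), so the door appears to be held at z≈0.139. I'll back off fully and look.

```bash
python3 -m crank '{"claw":[0,0,0,0,0,0,0,0],"delta_pos":[[0,0,-0.1],[0,0,-0.4],[0,0,-1],[0,0,-1.8],[0,0,-2.8],[0,0,-4],[0,0,-5],[0,0,-6]],"roll":[0,0,0,0,0,0,0,0]}' 30; python3 -c "
from h import *
p,f,y,s=avg(3);print(p,f)
for n in('side','top'):
    d=cam(n)['color'];cv2.imwrite(f'pics/{n}14.png',d)
    crop(d,230,130,140,105,5,f'pics/{n[0]}14.png')"
```

```text
time: 33.9
tool_pos: [0.5864, -0.0106, 0.29]
tool_rot: [-3.14, 0.0, 1.436]
contact_force: [-0.3, -0.1, 0.9]
opening: 0.0008
[ 0.58798836 -0.01078266  0.29317789] [-0.38068312 -0.11834828  0.99869444]
```

View pics/s14.png

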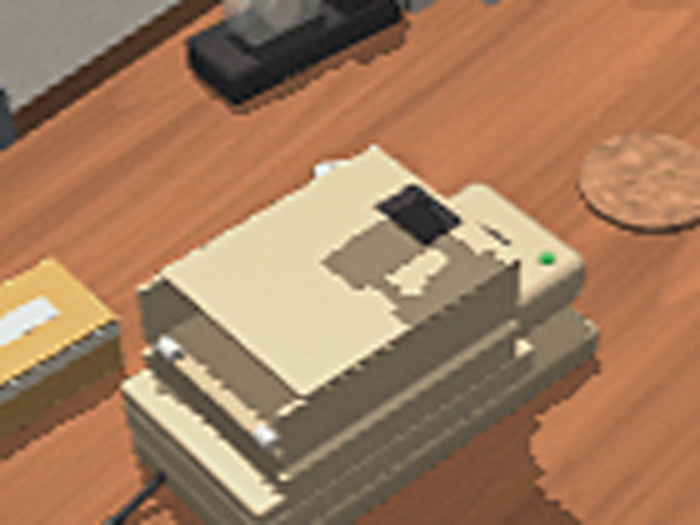

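View pics/top14.png

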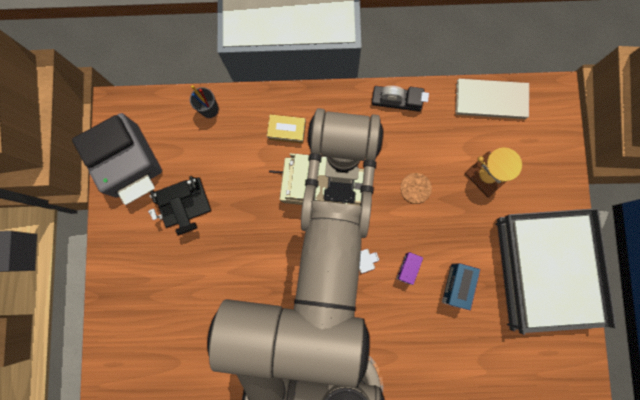

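The door looks flat and shut, and the bystanders are where they were. As a check I'll touch the pad again lightly: a latched door should meet the finger at about 0.139 m and feel stiff until the buffer preload.

```bash
python3 -m crank '{"claw":[0,0,0,0,0,0,0,0],"delta_pos":[[0,0,1],[0,0,2.2],[0,0,3.4],[0,0,4.6],[0,0,5.4],[0,0,5.8],[0,0,5.86],[0,0,5.86]],"roll":[0,0,0,0,0,0,0,0]}' 30; python3 -c "
from h import *
p,f,y,s=avg(3);print(p,f)"
python3 -m crank '{"claw":[0,0,0,0,0,0,0,0],"delta_pos":[[0,0,0.02],[0,0,0.04],[0,0,0.04],[0,0,0.04],[0,0,0.04],[0,0,0.04],[0,0,0.04],[0,0,0.04]],"roll":[0,0,0,0,0,0,0,0]}' 30; python3 -c "
from h import *
p,f,y,s=avg(3);print(p,f)"
```

```text
time: 34.82
tool_pos: [0.5865, -0.0105, 0.1413]
tool_rot: [-3.139, 0.0, 1.436]
contact_force: [-0.1, 0.1, 0.3]
opening: 0.0003
[ 0.58738343 -0.01066676  0.14244747] [0.38809483 0.01303809 0.18118647]
time: 35.63
tool_pos: [0.5872, -0.0107, 0.1412]
tool_rot: [3.142, 0.0, 1.436]
contact_force: [0.3, 0.1, 0.3]
opening: 0.0004
[ 0.58717948 -0.01062692  0.14119288] [0.44520467 0.42146697 0.33692975]
```

```bash
python3 -m crank '{"claw":[0,0,0,0,0,0,0,0],"delta_pos":[[0,0,0.02],[0,0,0.04],[0,0,0.04],[0,0,0.04],[0,0,0.04],[0,0,0.04],[0,0,0.04],[0,0,0.04]],"roll":[0,0,0,0,0,0,0,0]}' 30; python3 -c "
from h import *
p,f,y,s=avg(3);print(p,f)"
```

```text
time: 36.45
tool_pos: [0.5872, -0.0106, 0.1402]
tool_rot: [3.141, 0.0, 1.436]
contact_force: [-0.7, 0.2, -0.3]
opening: 0.0004
[ 0.58718839 -0.01063659  0.14021842] [-0.11920739  0.39094731  0.00933556]
```

```bash
python3 -m crank '{"claw":[0,0,0,0,0,0,0,0],"delta_pos":[[0,0,0.01],[0,0,0.02],[0,0,0.02],[0,0,0.02],[0,0,0.02],[0,0,0.02],[0,0,0.02],[0,0,0.02]],"roll":[0,0,0,0,0,0,0,0]}' 30; python3 -c "
from h import *
p,f,y,s=avg(3);print(p,f)"
python3 -m crank '{"claw":[0,0,0,0,0,0,0,0],"delta_pos":[[0,0,0.01],[0,0,0.02],[0,0,0.02],[0,0,0.02],[0,0,0.02],[0,0,0.02],[0,0,0.02],[0,0,0.02]],"roll":[0,0,0,0,0,0,0,0]}' 30; python3 -c "
from h import *
p,f,y,s=avg(3);print(p,f)"
```

```text
time: 37.27
tool_pos: [0.5872, -0.0106, 0.1397]
tool_rot: [-3.142, 0.0, 1.436]
contact_force: [0.2, 0.6, 0.7]
opening: 0.0003
[ 0.58718713 -0.0106385   0.13970073] [-0.38413403  0.07745222 -0.13651197]
time: 38.08
tool_pos: [0.5872, -0.0107, 0.1394]
tool_rot: [3.141, 0.0, 1.436]
contact_force: [-1.9, -0.9, 3.5]
opening: 0.0009
[ 0.58722388 -0.01065012  0.13936149] [-1.36169744  0.04225018  3.98770896]
```

```bash
python3 -m crank '{"claw":[0,0,0,0,0,0,0,0],"delta_pos":[[0,0,0.01],[0,0,0.02],[0,0,0.02],[0,0,0.02],[0,0,0.02],[0,0,0.02],[0,0,0.02],[0,0,0.02]],"roll":[0,0,0,0,0,0,0,0]}' 30; python3 -c "
from h import *
p,f,y,s=avg(3);print(p,f)"
```

```text
time: 38.9
tool_pos: [0.5872, -0.0107, 0.1392]
tool_rot: [3.141, 0.0, 1.436]
contact_force: [-1.2, -0.4, 5.5]
opening: 0.0003
[ 0.58723886 -0.01072836  0.13916654] [-2.23572744 -0.1739506   6.12515728]
```

Contact came at 0.1395 m, about 0.9 mm below where the relaxed buffer would put the door, and it was stiff from the start. The strike is therefore holding the door against buffer preload that the hinge alone (about 1 N) could not hold. I'll retreat, take a last look and hand in.

```bash
python3 -m crank '{"claw":[0,0,0,0,0,0,0,0],"delta_pos":[[0,0,-0.1],[0,0,-0.4],[0,0,-1],[0,0,-1.8],[0,0,-2.8],[0,0,-4],[0,0,-5],[0,0,-6]],"roll":[0,0,0,0,0,0,0,0]}' 30
python3 -m crank '{"claw":[0,0,0,0,0,0,0,0],"delta_pos":[[0,0.4,0],[0,1,0],[-1,1,0],[-2,1,0],[-3,1,0],[-4,1,0],[-4,1,0],[-4,1,0]],"roll":[0,0,0,0,0,0,0,0]}' 30
python3 - <<'E'
from h import *
from scipy.optimize import least_squares
d=cam('side')['color'];cv2.imwrite('pics/side15.png',d)
k=5;x0,y0=230,130
im=cv2.resize(d[y0:y0+105,x0:x0+140],None,fx=k,fy=k,interpolation=cv2.INTER_CUBIC)
P=door([(-.171,-.0635,.042),(-.171,.0635,.042),(0,.0635,.042),(0,-.0635,.042)],0,.0868)
cv2.polylines(im,[((proj("side",P)-[x0,y0]+.5)*k).astype(int)],True,(0,0,255),1)
cv2.imwrite("pics/s15.png",im);print(robot.observe()["contact_force"],robot.observe()["time"])
E
```

```text
time: 39.72
tool_pos: [0.5871, -0.0105, 0.2904]
tool_rot: [3.141, -0.0, 1.436]
contact_force: [1.4, -0.5, -0.5]
opening: 0.0006
time: 40.38
tool_pos: [0.5983, -0.1142, 0.2887]
tool_rot: [-3.141, -0.0, 1.434]
contact_force: [-0.2, 0.8, -0.1]
opening: 0.0006
[ 0.01423839  0.32150097 -0.0562946 ] 40.4333
```

View pics/s15.png

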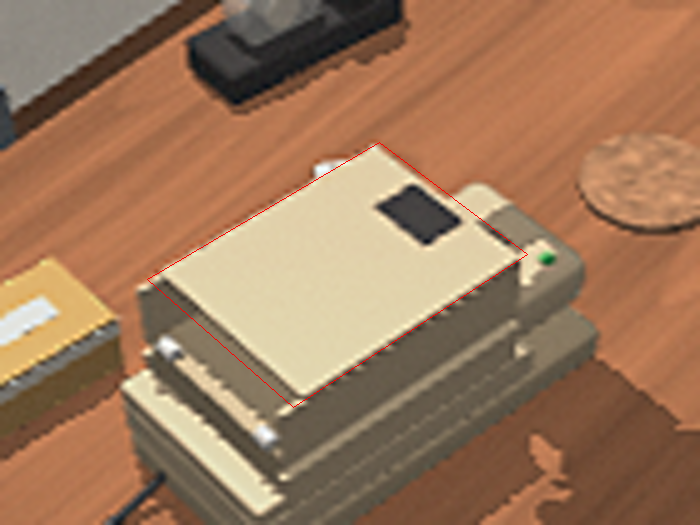

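View pics/side15.png

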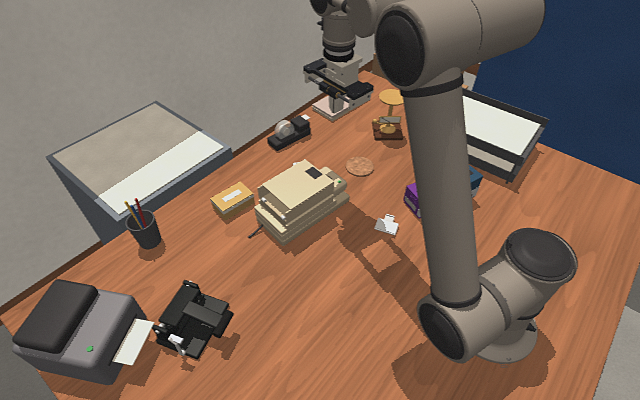

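The door's outline matches the θ≈0 model, with the dark pad at about (418,213) in the crop. The arm touches nothing and the other things haven't moved.

```bash
python3 -c "
from cell import robot
print(robot.hand_in())"
```

```text
the job is handed in; nothing more can be done
None
```

The cassette is in the bay and the door is shut. I'm confident it latched, though I couldn't read the tongue directly. I handed the job in at about 40 s with the arm clear.

- **Cassette:** I loaded the smaller blue one with its feed head towards the throat. It met the bay floor at the expected height, about 32 mm above the deck. I took the feed direction from the plain end facing the rear, because the steel head itself was never in clear view.
- **Door:** I swung it over from behind and pressed at the pad. The tongue rode at up to about 11 N along the pad's normal and let go. I then pressed onto the buffer up to 15 N, with one reading of 15.6 N. That is more than the 9 N the snap needs, because I never felt a clear snap, but it stays below the 20 N cracking limit.
- **Latch checks:** After I backed off, the door stayed at about 0.1395 m, which puts the pad within 1 mm of its nominal shut height. It felt stiff from first touch, so the strike seems to be holding it against the buffer. In the last side picture its outline matches the shut model to within about 2 px.
- **One disagreement:** The ride force was slightly above the quoted 4–9 N, partly from sideways friction at the pad, which I relieved before going on.
- **Everything else:** In the last pictures the other things on the desk look unmoved.

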